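Put the examined vials away in the lidded storage case

TASK

Put the examined vials away: open the storage case's white lid until it rests back on its stop by itself, lift out the orange tray and set it down flat on the bench, then move every cork-topped vial from the green rack into a free pocket of the case, standing upright and fully down. When all of them are in, lay the tray back level in the case and close the lid fully. Leave the red-capped vials in their pockets, and do not disturb the petri dishes, the amber bottle or the pipette-tip box.

Things in the scene. Friction and masses are not known exactly. Their poses are not given: they have to be found in the camera images.
- case: storage case, fixed: dark blue open box 152 mm (its x) by 180 mm (its y), 78 mm tall to the rim, front and back walls 5 mm, end walls 8 mm, inside 142 by 164 mm. Origin at the centre of its underside, x towards the hinge side (away from the robot at yaw 0), z up.
- case_pockets (a point): centre of the top face of the grey block in the case, 34 mm above the case's origin, axes as the case. Six square pockets 33 mm wide and 30 mm deep (floor 4 mm above the case's origin), centred at x = -31 and +25 mm, y = -44, 0 and +44 mm. A vial fully down reaches 69 mm above the case's origin.
- case_rim (a point): middle of the case's open mouth at rim height, 78 mm above its origin, axes as the case. The tray hangs in the mouth over the vials, its two end flanges on the end walls (y = -90 to -82 and +82 to +90 mm), its origin then 73 mm above the case's.
- lid (a joint): angle of the deep white lid, rad: 0 shut, 1.70 open against its stop. It turns about the case's y through point lid_hinge, front edge up and back. The lid weighs 0.25 kg and is lightly damped; let go it falls shut below about 1.2 rad and falls back to rest on the stop above about 1.4 rad.
- lid_handle (a point): middle of the steel bow pull standing out 40 mm in front of the lid's front edge, level with its top plate: round bar 11 mm thick, 90 mm long, along the case's y, on posts 40 mm either side of the middle. With the lid shut it is 200 mm from the hinge line towards the robot and 34 mm above it. Axes of the lid: x from the bar to the hinge side, z out of its top.
- lid_hinge (a point): middle of the lid's hinge line: 78 mm from the case's origin along its +x and 78.5 mm above it. The lid is a shell 160 by 192 mm, 32 mm deep inside, top plate 5 mm; shut, its top is 37 mm above this point.
- tray: orange lift-out tray, about 0.22 kg: floor 135 mm (its x) by 157 mm (its y), 5 mm thick, bevelled below, walls to 20 mm, end flanges reaching 172 mm along y, undersides 5 mm above the origin. Origin under its centre. Grip rib in the middle along y: 10 mm thick, 100 mm long, top 32 mm above the origin. Tools fixed on the floor: 34 mm or more from the rib, under 11 mm high. Starts in the case.
- rack: green bench rack, loose, about 0.5 kg: block 236 mm (its x) by 62 mm (its y), 34 mm tall, origin at the centre of its underside. Five square pockets 32 mm wide and 28 mm deep at x = -88, -44, 0, 44, 88 mm; a vial in it stands with its underside 6 mm and its top 71 mm above the rack's origin.
- vial0: specimen vial with a brown cork-coloured top, clear glass with a paper label: upright cylinder 28 mm across and 65 mm tall, the top 15 mm being the stopper, 45 g. Origin at the centre of its underside, z up through the stopper. Starts standing in a pocket of the green bench rack; to be put away. Some of vial0..vial4 are absent (None).
- vial1: specimen vial with a brown cork-coloured top, clear glass with a paper label: upright cylinder 28 mm across and 65 mm tall, the top 15 mm being the stopper, 45 g. Origin at the centre of its underside, z up through the stopper. Starts standing in a pocket of the green bench rack; to be put away. Some of vial0..vial4 are absent (None).
- vial2: specimen vial with a brown cork-coloured top, clear glass with a paper label: upright cylinder 28 mm across and 65 mm tall, the top 15 mm being the stopper, 45 g. Origin at the centre of its underside, z up through the stopper. Starts standing in a pocket of the green bench rack; to be put away. Some of vial0..vial4 are absent (None).
- vial3: specimen vial with a brown cork-coloured top, clear glass with a paper label: upright cylinder 28 mm across and 65 mm tall, the top 15 mm being the stopper, 45 g. Origin at the centre of its underside, z up through the stopper. Starts standing in a pocket of the green bench rack; to be put away. Some of vial0..vial4 are absent (None).
- vial4: specimen vial with a brown cork-coloured top, clear glass with a paper label: upright cylinder 28 mm across and 65 mm tall, the top 15 mm being the stopper, 45 g. Origin at the centre of its underside, z up through the stopper. Starts standing in a pocket of the green bench rack; to be put away. Some of vial0..vial4 are absent (None).
- stored0: vial that is already stored: same size and shape as the others (28 mm across, 65 mm tall), amber glass with a red cap. Origin at the centre of its underside. Stands in a pocket of the case and stays there. Some of stored0..stored2 are absent (None).
- stored1: vial that is already stored: same size and shape as the others (28 mm across, 65 mm tall), amber glass with a red cap. Origin at the centre of its underside. Stands in a pocket of the case and stays there. Some of stored0..stored2 are absent (None).
- stored2: vial that is already stored: same size and shape as the others (28 mm across, 65 mm tall), amber glass with a red cap. Origin at the centre of its underside. Stands in a pocket of the case and stays there. Some of stored0..stored2 are absent (None).
- dishes: two stacked petri dishes, 90 mm across and 30 mm tall, origin under the centre; bystander, leave alone.
- bottle: amber reagent bottle with a blue cap, 60 mm across, 120 mm tall, origin under the centre; bystander, leave alone.
- tipbox: closed pipette-tip box, dark blue with a pale lid, 85 by 120 mm and 62 mm tall, origin under the centre; bystander, leave alone.
There are look-alikes about, which are no part of the job. What is shaped like the vial0 but pink or turquoise is not meant.

How it is judged:
By the outcome, as a careful person would: the job done as asked, in the order asked, and still so for the second after the job is handed in, with the robot touching nothing.
Of vial0, vial1, vial2, vial3, vial4 only 2 to 4 are there at a start; the rules pass over those that are not, and their reading is None.
Of stored0, stored1, stored2 only 1 to 2 are there at a start; the rules pass over those that are not, and their reading is None.
At some moment in a run one of rack, tray may be knocked a few centimetres aside while the robot is not near it.
It also fails if it takes over 210 s, if anything falls off the work surface, if the arm or the gripper's body presses on something with over 40 N, if the wrist force passes 120 N, or if a joint passes its speed limit or range.

ROBOT

A 7-joint arm with a two-finger parallel gripper is mounted at the origin on the work surface. World frame = base frame: x ahead of the robot, y to its left, z up, the work surface at z = 0. Lengths are in mm, angles in rad, forces in N, time in s.
With the tool pointing down it reaches from about 400 to 925 mm from the base axis. Payload 4.1 kg.
Tool frame: the origin (TCP) lies where the fingers leave the gripper's body, on its centre line; the fingertips stand 73 mm ahead of it and the grasp point (between the pads) lies 54 mm ahead of it; z points along the fingers, y is the line along which they close (so a half turn about z gives the same grasp; the last joint's range is limited). The gripper opens to 85 mm and grips with 20 to 120 N. Pads are 22 mm wide; open, the fingers measure 114 mm over their backs; the gripper's body (76 mm by 85 mm) begins 54 mm behind the grasp point. The pads swing forward as they close: fully open they stand 13 mm farther back than shut.
Start: joints at [1.003, 0.398, 0.045, 1.537, -0.019, 1.207, -0.051], TCP at [293.718, -579.882, 303.947] pointing down, gripper open.
Joint ranges: [-2.82, 2.82], [-0.49, 2.23], [-1.37, 1.46], [0, 2.46], [-1.36, 4.5], [0.23, 2], [-2.94, 2.94]. Speed limits (rad/s): [2.57, 2.57, 3.14, 3.14, 3.14, 3.14, 3.14].

INTERFACE

Orientations are given as a unit quaternion [w, x, y, z].
In Python, from bench import sensors, viewer, manip gives the robot as it stands.
- The arm moves only by the tool step_arm, never from a script. Its arguments are lists of equal length, an entry for each row: "dp": the shift along the tool's x, y, z as a fraction of full scale, a list of three; "rotation": the turn, a rotation vector about the tool's x, y, z as a fraction of full scale, a list of three. In form: {"dp": [[x, y, z], ...], "rotation": [[rx, ry, rz], ...]}. A call has 1 to 5 rows; each row shifts and turns the commanded pose from where the row before left it, along the tool's axes as they then stand; what a row does not reach is not made up. Full scale, the value 1, is 0.4 m for a shift and 2 rad for a turn. A row lasts 1/8 s, in which the tool goes at most 62.5 mm and 10.7 degrees, less where a joint would pass 70% of its speed; a pose out of reach is approached as far as the arm can. A call with a number of a shift or a turn outside -1 to 1 is refused whole. A call with a gripper value outside its range is refused whole. "hand" is the opening, from 0 (shut) to 1 (fully open), set as the call begins (left out, the last holds). The fingers move at their own pace and stop on an object; "newtons" is the grip in N (left out, the last holds). Time passes only in rows, so rows that do not move let the fingers close. It gives the time, the measured TCP pose, the force, the opening and the grip force at its end, in the units of the state.
- sensors.read_state(): the state, without advancing time (a new reading comes with each control period).
- viewer.grab_frame(name): name is "side" or "top" or "wrist"; returns a dict with "frame" (400x640x3 uint8, red, green, blue), "camera_matrix" (3x3 intrinsics, pixels), "cam_to_world" (4x4, takes a point from camera to world coordinates); the wrist camera has in their place "mount" (4x4, takes a point from camera to tool coordinates, whose origin is the TCP and whose axes are the flange's). Camera axes: x right, y down, z forward; pixel columns grow to the right and rows downward; lengths in mm; the calibration is good to about 2 mm. A picture is of the moment at which its call begins: read the wrist's pose just before it. There is no depth.
- manip.hand_in(): hands the job in; it is judged then, once.
The state is a dict: "time_s": time; "joint_positions": joint angles; "dq": joint speeds; "joint_efforts": joint torques, N m; "eef_pos": TCP position; "ee_rot": TCP orientation; "force": force on the tool from outside, world axes, zero at the start; "torque": the same for the moment, N m; "gripper_width": finger opening in mm; "grasp_force": force on a finger pad.
Only numpy, scipy, OpenCV 4.12 (cv2) and the standard library are available. Lean on these libraries where they do the work, as an engineer would, in place of code of your own. Each camera call takes 0.05 s, during which the arm holds its last target. There are 200 camera calls.

## Working session

There is one attempt and no reset: what is moved stays moved. The work goes in short steps, Python scripts to look and compute and a tool call to move; the robot and the scene stay as the last step left them, time stands still between calls to the robot, and variables do not carry over. Pictures are saved under pics/ and viewed, at most 14 in all, crops included, and the job is handed in when it is done.

Besides the shell and the picture viewer there is one more tool, called after "Request:" by a JSON object that holds its "api" and its "payload", one argument or row to a line. step_arm: Moves the arm, as the interface text tells. Shift numbers are shares of 0.4 m and turn numbers shares of 2 rad, none past 1 either way. Its arguments: {"type":"object","properties":{"dp":{"type":"array"},"rotation":{"type":"array"},"hand":{"type":"number"},"newtons":{"type":"number"}},"required":["dp","rotation"]}

```bash
ls; mkdir -p pics
python3 - <<'E'
from bench import sensors, viewer
import cv2,numpy as np
print(sensors.read_state())
for n in("side","top"):
    f=viewer.grab_frame(n); cv2.imwrite(f"pics/{n}0.png",f["frame"][:,:,::-1]); print(n,f["camera_matrix"],f["cam_to_world"])
f=viewer.grab_frame("wrist");print(f["camera_matrix"],f["mount"])
E
```

```text
pics
{'time_s': 0.0, 'joint_positions': array([ 1.0029895 ,  0.39919411,  0.04501937,  1.53786659, -0.01869908,
        1.20692045, -0.05072799]), 'dq': array([ 0.00268742,  0.0001979 ,  0.0002701 , -0.00117924,  0.00046969,
       -0.00013754, -0.00064018]), 'joint_efforts': array([-6.20016090e-04, -4.75129187e+01,  1.36452377e+00, -2.54219162e+01,
        1.17934146e-02,  9.24699765e-03,  2.90892251e-05]), 'eef_pos': array([ 293.4970705 , -579.41253172,  302.86764355]), 'ee_rot': array([-9.39346241e-04,  9.72641224e-01,  2.32310315e-01, -2.91767452e-04]), 'force': array([-0.38484669,  0.27848793, -0.4698885 ]), 'torque': array([ 0.00857909, -0.07070665, -0.04818917]), 'grasp_force': 0.0, 'gripper_width': 85.50288151162128}
side [[385.0253176    0.         312.90433692]
 [  0.         385.0253176  201.22656688]
 [  0.           0.           1.        ]] [[-7.59184638e-01 -3.82475398e-01  5.26641486e-01  4.51994083e+01]
 [-6.50857222e-01  4.52143237e-01 -6.09878160e-01  6.44023759e+02]
 [-4.85399445e-03 -8.05778545e-01 -5.92197074e-01  6.50640217e+02]
 [ 0.00000000e+00  0.00000000e+00  0.00000000e+00  1.00000000e+00]]
top [[514.72960983   0.         317.9838375 ]
 [  0.         514.72960983 204.83701096]
 [  0.           0.           1.        ]] [[ 1.84816509e-02 -9.87607172e-01  1.55854107e-01  3.12223580e+02]
 [-9.99827188e-01 -1.85683690e-02  8.99576520e-04  5.19946969e+01]
 [ 2.00552835e-03 -1.55843799e-01 -9.87779676e-01  1.50127670e+03]
 [ 0.00000000e+00  0.00000000e+00  0.00000000e+00  1.00000000e+00]]
[[340.26818099   0.         322.25891492]
 [  0.         340.26818099 199.90534532]
 [  0.           0.           1.        ]] [[-5.34801632e-04 -9.55687050e-01 -2.94384063e-01  7.52769084e+01]
 [ 9.99999819e-01 -4.30326967e-04 -4.19668187e-04 -8.86961608e-01]
 [ 2.74390051e-04 -2.94384234e-01  9.55687107e-01 -7.06884436e+01]
 [ 0.00000000e+00  0.00000000e+00  0.00000000e+00  1.00000000e+00]]
```

View pics/top0.png

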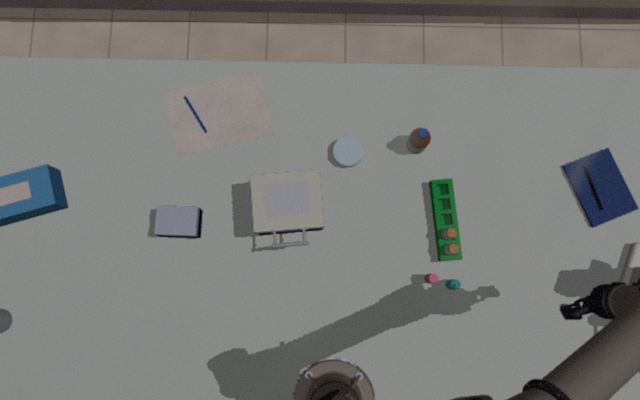

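View pics/side0.png

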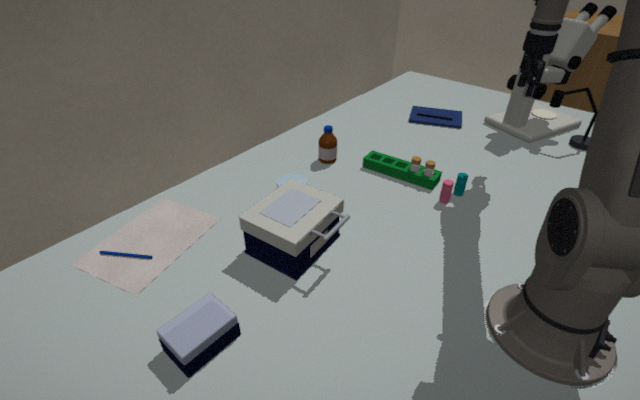

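The top view shows the case (lid about (287,200), pull about (283,240)). The rack is at about (446,220), with cork vials at (450,234) and (453,249), and the pink and turquoise decoys below it. The dishes, bottle and tip box are clear of the path. Next I'll measure.

```bash
cat > h.py <<'E'
import numpy as np,cv2
from bench import sensors,viewer
from scipy.spatial.transform import Rotation as R
def rot(q): return R.from_quat([q[1],q[2],q[3],q[0]])
def T_of(st):
    T=np.eye(4);T[:3,:3]=rot(st["ee_rot"]).as_matrix();T[:3,3]=st["eef_pos"];return T
def grab(n):
    st=sensors.read_state();f=viewer.grab_frame(n)
    f["T"]=f["cam_to_world"] if n!="wrist" else T_of(st)@f["mount"]
    f["hsv"]=cv2.cvtColor(f["frame"],cv2.COLOR_RGB2HSV);return f
def ray(f,p):
    K=f["camera_matrix"];p=np.atleast_2d(p).astype(float)
    d=np.c_[(p[:,0]-K[0,2])/K[0,0],(p[:,1]-K[1,2])/K[1,1],np.ones(len(p))]@f["T"][:3,:3].T
    return f["T"][:3,3],d
def plane(f,p,z):
    o,d=ray(f,p);return o+d*((z-o[2])/d[:,2])[:,None]
def proj(f,P):
    c=(np.atleast_2d(P)-f["T"][:3,3])@f["T"][:3,:3];q=c@f["camera_matrix"].T;return q[:,:2]/q[:,2:]
def blobs(m,amin=30):
    n,l,s,c=cv2.connectedComponentsWithStats(m.astype(np.uint8));
    return [(c[i],s[i,4],l==i) for i in range(1,n) if s[i,4]>=amin]
def rect(f,mask,z):
    c=max(cv2.findContours(mask.astype(np.uint8),0,cv2.CHAIN_APPROX_NONE)[0],key=cv2.contourArea)[:,0]
    return cv2.minAreaRect(plane(f,c,z)[:,:2].astype(np.float32))
def go(pos,yaw=0,tilt=0,rel=None):
    """delta to target TCP; tool down: x_tool = world x turned by yaw (then tilt about tool y)"""
    st=sensors.read_state();r0=rot(st["ee_rot"])
    r1=R.from_euler('z',yaw)*R.from_euler('x',np.pi)*R.from_euler('y',tilt)
    d=r0.inv().apply(np.array(pos)-st["eef_pos"]);w=(r0.inv()*r1).as_rotvec()
    print("dp",np.round(d/400,3),"rot",np.round(w/2,3),"rows",max(np.linalg.norm(d)/62.5,np.linalg.norm(w)/.187).round(1))
def tdn(): 
    st=sensors.read_state();m=rot(st["ee_rot"]).as_matrix();print(st["time_s"],st["eef_pos"].round(1),"x",m[:,0].round(3),"z",m[:,2].round(3),"q",st["joint_positions"].round(2),"F",st["force"].round(1),"w",st["gripper_width"],st["grasp_force"])
E
python3 - <<'E'
from h import *
tdn()
f=grab("top");h=f["hsv"];H,S,V=[h[...,i].astype(int) for i in range(3)]
g=(H>45)&(H<75)&(S>150)&(V>60)
print("rack",rect(f,g,34), [ (c.round(),a) for c,a,_ in blobs(g,100)])
o=(H>5)&(H<20)&(S>90)&(V>100)
for c,a,_ in blobs(o,15): print("orange",c.round(1),a,plane(f,c,71).round(1))
roi=np.zeros(H.shape,bool);roi[160:260,230:335]=1
w=roi&(V>150)
for c,a,m in blobs(w,200): 
    print("white",c.round(),a,rect(f,m,115.5), V[m].mean(),S[m].mean())
for y in (175,190,205,220,230,236,240,244,248): print(y,f["frame"][y,244:330:6].tolist()[:15:2])
E
```

```text
0.15 [ 293.6 -579.5  303.1] x [ 0.892  0.452 -0.   ] z [-0.001  0.001 -1.   ] q [ 1.    0.4   0.05  1.54 -0.02  1.21 -0.05] F [0.1 0.4 0.1] w 85.09411911513412 0.0
rack ((529.01953125, -311.3764953613281), (191.71646118164062, 59.865501403808594), 5.6338090896606445) [(array([442., 206.]), np.int32(838))]
orange [451.  232.6] 64 [[ 466.5 -319.4   71. ]]
orange [453.  248.5] 68 [[ 422.2 -323.8   71. ]]
175 [[135, 139, 138], [144, 140, 135], [143, 140, 133], [145, 142, 136], [146, 141, 138], [142, 140, 135], [145, 142, 137], [137, 139, 137]]
190 [[87, 86, 86], [144, 142, 135], [135, 136, 142], [136, 137, 142], [134, 135, 140], [135, 138, 141], [144, 142, 137], [137, 141, 138]]
205 [[93, 92, 92], [144, 141, 135], [136, 137, 141], [137, 138, 144], [138, 138, 142], [137, 136, 143], [147, 144, 140], [136, 138, 136]]
220 [[87, 90, 88], [144, 141, 134], [143, 142, 134], [145, 140, 137], [146, 141, 137], [146, 141, 136], [143, 141, 135], [134, 136, 135]]
230 [[88, 91, 89], [147, 143, 137], [140, 137, 133], [109, 106, 102], [70, 68, 64], [111, 113, 113], [70, 68, 72], [137, 138, 137]]
236 [[88, 90, 90], [128, 127, 126], [137, 140, 139], [89, 93, 90], [136, 138, 138], [117, 118, 121], [135, 137, 135], [135, 139, 137]]
240 [[137, 137, 136], [133, 136, 134], [136, 139, 138], [90, 93, 91], [137, 138, 137], [119, 118, 120], [138, 140, 139], [135, 138, 136]]
244 [[139, 141, 139], [124, 126, 122], [137, 140, 137], [116, 114, 117], [119, 118, 122], [105, 105, 110], [134, 137, 135], [137, 139, 138]]
248 [[136, 138, 136], [109, 109, 109], [93, 95, 91], [94, 94, 94], [136, 137, 136], [135, 137, 136], [136, 137, 135], [133, 136, 132]]
```

Run:
```python
import cv2
for n,(x,y,w,h),s in(("top",(235,155,110,105),7),("side",(230,160,140,120),5)):
    im=cv2.imread(f"pics/{n}0.png")[y:y+h,x:x+w]; im=cv2.resize(im,None,fx=s*.78,fy=s*.78,interpolation=cv2.INTER_CUBIC); cv2.imwrite(f"pics/c_{n}.png",im); print(im.shape)
```

```text
(573, 601, 3)
(468, 546, 3)
```

View pics/c_top.png

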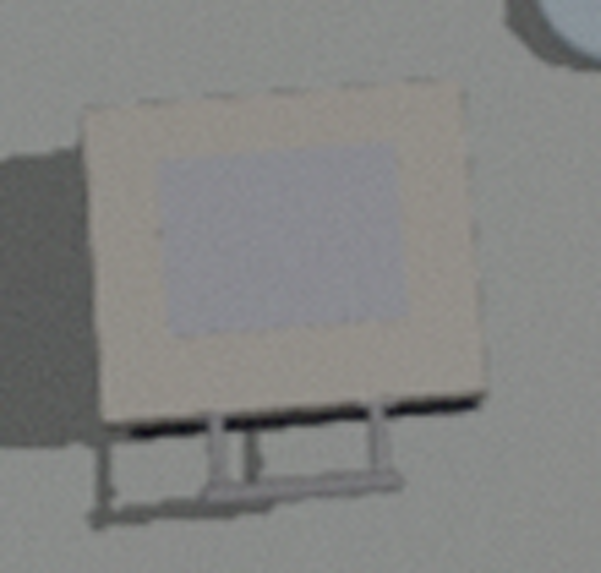

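Run:
```python
from h import *
f=grab("top")
c=lambda p:np.array(p)/5.46+[235,155]
print("lid corners",plane(f,c([[85,107],[463,82],[483,395],[105,420]]),115.5).round(1))
b=plane(f,c([[205,495],[402,480],[305,487]]),112.5);print("bar",b.round(1))
d=b[0]-b[1];print("yaw",np.arctan2(-d[0],d[1]))
go([480,90,380],1.57)
```

```text
lid corners [[611.6 240.2 115.5]
 [628.1  50.1 115.5]
 [469.5  37.3 115.5]
 [453.5 224.1 115.5]]
bar [[417.6 173.7 112.5]
 [426.8  76.6 112.5]
 [422.5 124.5 112.5]]
yaw 0.09471466841053444
dp [ 1.172 -1.283 -0.19 ] rot [-0.    -0.    -0.551] rows 11.2
```

```bash
cat >> h.py <<'E'
def down(yaw,tilt=0): return R.from_euler('z',yaw)*R.from_euler('x',np.pi)*R.from_euler('y',tilt)
def plan(wps,start=None,vmax=60,amax=.18):
    """wps: list of (pos,yaw[,n]); prints rows (dp, rot) grouped by 5, relative to measured pose"""
    st=sensors.read_state();p=np.array(st["eef_pos"],float);r=rot(st["ee_rot"]);rows=[]
    for w in wps:
        q=np.array(w[0],float);r1=down(w[1]);n=w[2] if len(w)>2 else 0
        D=q-p;W=(r.inv()*r1).as_rotvec()
        n=n or int(np.ceil(max(np.linalg.norm(D)/vmax,np.linalg.norm(W)/amax,1)))
        p0=p.copy()
        for i in range(n):
            t=p0+D*(i+1)/n
            dd=np.round(r.inv().apply(t-p)/400,3);ww=np.round(W/n/2,3)
            rows.append((dd.tolist(),ww.tolist()))
            p=p+r.apply(dd*400);r=r*R.from_rotvec(ww*2)
    for i in range(0,len(rows),5):
        print([a for a,_ in rows[i:i+5]],[b for _,b in rows[i:i+5]])
E
python3 -c "
from h import *
plan([([480,90,380],1.66)])"
```

```text
[[0.098, -0.107, -0.016], [0.108, -0.097, -0.016], [0.116, -0.085, -0.016], [0.125, -0.073, -0.015], [0.132, -0.061, -0.016]] [[-0.0, -0.0, -0.05], [-0.0, -0.0, -0.05], [-0.0, -0.0, -0.05], [-0.0, -0.0, -0.05], [-0.0, -0.0, -0.05]]
[[0.137, -0.047, -0.016], [0.141, -0.033, -0.016], [0.144, -0.019, -0.016], [0.144, -0.004, -0.016], [0.145, 0.01, -0.016]] [[-0.0, -0.0, -0.05], [-0.0, -0.0, -0.05], [-0.0, -0.0, -0.05], [-0.0, -0.0, -0.05], [-0.0, -0.0, -0.05]]
[[0.143, 0.024, -0.015], [0.139, 0.039, -0.016]] [[-0.0, -0.0, -0.05], [-0.0, -0.0, -0.05]]
```

Request:
{"api": "step_arm", "payload": {
  "dp": [
    [0.098,-0.107,-0.016],
    [0.108,-0.097,-0.016],
    [0.116,-0.085,-0.016],
    [0.125,-0.073,-0.015],
    [0.132,-0.061,-0.016]
  ],
  "rotation": [
    [0,0,-0.05],
    [0,0,-0.05],
    [0,0,-0.05],
    [0,0,-0.05],
    [0,0,-0.05]
  ]
}}

```text
time_s: 0.88
eef_pos: [371.5, -298.8, 335.8]
ee_rot: [0.0, 0.884, 0.467, 0.0]
force: [0.4, 0.6, 0.1]
gripper_width: 85.3
grasp_force: 0.0
```

Request:
{"api": "step_arm", "payload": {
  "dp": [
    [0.137,-0.047,-0.016],
    [0.141,-0.033,-0.016],
    [0.144,-0.019,-0.016],
    [0.144,-0.004,-0.016],
    [0.145,0.01,-0.016]
  ],
  "rotation": [
    [0,0,-0.05],
    [0,0,-0.05],
    [0,0,-0.05],
    [0,0,-0.05],
    [0,0,-0.05]
  ]
}}

```text
time_s: 1.5
eef_pos: [449.1, -19.9, 367.9]
ee_rot: [0.001, 0.741, 0.671, 0.0]
force: [0.8, -1.0, -1.1]
gripper_width: 85.5
grasp_force: 0.0
```

Request:
{"api": "step_arm", "payload": {
  "dp": [
    [0.143,0.024,-0.015],
    [0.139,0.039,-0.016],
    [0,0,0],
    [0,0,0]
  ],
  "rotation": [
    [0,0,-0.05],
    [0,0,-0.05],
    [0,0,0],
    [0,0,0]
  ],
  "hand": 0.35
}}

```text
time_s: 2.0
eef_pos: [480.0, 89.3, 379.6]
ee_rot: [0.0, 0.672, 0.741, -0.001]
force: [-0.1, -0.9, 0.1]
gripper_width: 29.8
grasp_force: 0.0
```

Run:
```python
from h import *
tdn()
f=grab("wrist");cv2.imwrite("pics/w1.png",f["frame"][:,:,::-1])
c=np.array([621,143]);
print(proj(f,[[422,125,112.5],[621,143,115],[469,37,115],[453,224,115]]))
```

```text
2.0 [480.   89.3 379.6] x [-0.098  0.995 -0.001] z [-0.001 -0.001 -1.   ] q [ 0.31  0.08 -0.61  1.79  0.05  1.29 -0.22] F [-0.1 -0.9  0.1] w 29.829214938450118 0.0
[[267.23404836 132.13918014]
 [472.2919768  133.84762637]
 [307.42299805 221.25150485]
 [307.18754367  23.40898883]]
```

View pics/w1.png

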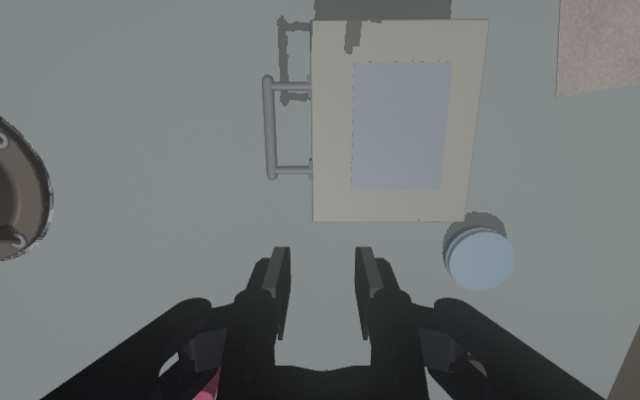

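The wrist view shows the bar running from (267,80) to (272,176). The lid corners are at (312,20), (488,19), (466,221) and (313,221).

Run:
```python
from h import *
f=grab("wrist")
L=plane(f,[[312,20],[488,19],[466,221],[313,221]],115.5);print(L.round(1))
b=plane(f,[[267.5,80],[272,176]],112.5);print(b.round(1),b.mean(0))
for a,c in((b[0],b[1]),(L[0],L[3]),(L[1],L[2])):
    d=a-c;print("yaw",np.arctan2(-d[0],d[1]),np.linalg.norm(d))
print(L.mean(0))
yaw=.092;ex=np.array([np.cos(yaw),np.sin(yaw),0])
print("case from lid",L.mean(0)-2*ex, "case from bar",b.mean(0)+122*ex)
```

```text
[[457.2 226.2 115.5]
 [612.  241.8 115.5]
 [634.5  52.5 115.5]
 [474.6  37.2 115.5]]
[[419.9 172.4 112.5]
 [428.9  80.8 112.5]] [424.42532862 126.59639097 112.5       ]
yaw 0.097515593722904 92.11033617157506
yaw 0.09205552466314676 189.78030032794447
yaw 0.11831062600827653 190.62167105835346
[544.57739002 139.4519661  115.5       ]
case from lid [542.58584805 139.26822555 115.5       ] case from bar [545.90938868 137.80456435 112.5       ]
```

Run:
```python
from h import *
plan([([424.5,126.6,250],1.669),([424.5,126.6,166],1.669,3)])
```

```text
[[0.036, -0.043, 0.108], [0.037, -0.043, 0.108], [0.036, -0.042, 0.108], [0.0, -0.0, 0.07], [0.0, -0.0, 0.07]] [[-0.0, 0.0, -0.001], [-0.0, 0.0, -0.001], [-0.0, 0.0, -0.001], [-0.0, 0.0, 0.0], [-0.0, 0.0, 0.0]]
[[0.001, -0.0, 0.07]] [[-0.0, 0.0, 0.0]]
```

Request:
{"api": "step_arm", "payload": {
  "dp": [
    [0.036,-0.043,0.108],
    [0.037,-0.043,0.108],
    [0.036,-0.042,0.108],
    [0,0,0.07],
    [0,0,0.07]
  ],
  "rotation": [
    [0,0,-0.001],
    [0,0,-0.001],
    [0,0,-0.001],
    [0,0,0],
    [0,0,0]
  ]
}}

```text
time_s: 2.72
eef_pos: [424.6, 126.5, 193.3]
ee_rot: [0.0, 0.67, 0.742, -0.0]
force: [0.1, 1.1, -0.6]
gripper_width: 29.8
grasp_force: 0.0
```

Request:
{"api": "step_arm", "payload": {
  "dp": [
    [0,0,0.07],
    [0,0,0]
  ],
  "rotation": [
    [0,0,0],
    [0,0,0]
  ]
}}

```text
time_s: 2.98
eef_pos: [423.4, 126.2, 164.7]
ee_rot: [-0.001, 0.67, 0.742, -0.002]
force: [0.3, -0.7, 0.7]
gripper_width: 29.8
grasp_force: 0.0
```

Request:
{"api": "step_arm", "payload": {
  "dp": [
    [0,0,0],
    [0,0,0],
    [0,0,0],
    [0,0,0]
  ],
  "rotation": [
    [0,0,0],
    [0,0,0],
    [0,0,0],
    [0,0,0]
  ],
  "hand": 0,
  "newtons": 25
}}

```text
time_s: 3.48
eef_pos: [424.5, 127.6, 167.0]
ee_rot: [0.0, 0.67, 0.743, -0.001]
force: [-4.9, -2.2, 7.7]
gripper_width: 9.9
grasp_force: 25.3
```

Run:
```python
from h import *
tdn()
st=sensors.read_state();p=st["eef_pos"];ex=np.array([np.cos(.098),np.sin(.098),0]);hz=np.array([0,0,1.])
a0=np.arctan2(34,200)
W=[]
for t in np.linspace(0,1.62,16)[1:]:
    W.append((p+203*(-np.cos(a0+t)+np.cos(a0))*ex+203*(np.sin(a0+t)-np.sin(a0))*hz,1.669,1))
plan(W)
```

```text
3.475 [424.5 127.6 167. ] x [-0.103  0.995 -0.002] z [-0.    -0.002 -1.   ] q [ 0.19  0.24 -0.65  2.14  0.2   0.82 -0.48] F [-4.9 -2.2  7.7] w 9.857711156548477 25.30161738395691
[[-0.0, 0.012, -0.053], [-0.0, 0.018, -0.052], [-0.0, 0.023, -0.05], [-0.0, 0.028, -0.047], [-0.0, 0.034, -0.043]] [[-0.0, 0.001, 0.003], [-0.0, -0.0, -0.0], [-0.0, -0.0, -0.0], [-0.0, -0.0, -0.0], [-0.0, -0.0, -0.0]]
[[-0.0, 0.038, -0.04], [0.0, 0.041, -0.035], [0.0, 0.046, -0.031], [0.0, 0.048, -0.025], [0.0, 0.051, -0.02]] [[-0.0, -0.0, -0.0], [-0.0, -0.0, -0.0], [-0.0, -0.0, -0.0], [-0.0, -0.0, -0.0], [-0.0, -0.0, -0.0]]
[[0.0, 0.053, -0.015], [0.0, 0.054, -0.009], [0.0, 0.055, -0.003], [0.0, 0.055, 0.003], [0.0, 0.054, 0.009]] [[-0.0, -0.0, -0.0], [-0.0, -0.0, -0.0], [-0.0, -0.0, -0.0], [-0.0, -0.0, -0.0], [-0.0, -0.0, -0.0]]
```

Request:
{"api": "step_arm", "payload": {
  "dp": [
    [0,0.012,-0.053],
    [0,0.018,-0.052],
    [0,0.023,-0.05],
    [0,0.028,-0.047],
    [0,0.034,-0.043]
  ],
  "rotation": [
    [0,0,0],
    [0,0,0],
    [0,0,0],
    [0,0,0],
    [0,0,0]
  ]
}}

```text
time_s: 4.1
eef_pos: [468.1, 132.1, 264.5]
ee_rot: [-0.001, 0.669, 0.743, -0.004]
force: [-7.7, -2.2, 3.3]
gripper_width: 10.1
grasp_force: 24.6
```

Request:
{"api": "step_arm", "payload": {
  "dp": [
    [0,0.038,-0.04],
    [0,0.041,-0.035],
    [0,0.046,-0.031],
    [0,0.048,-0.025],
    [0,0.051,-0.02]
  ],
  "rotation": [
    [0,0,0],
    [0,0,0],
    [0,0,0],
    [0,0,0],
    [0,0,0]
  ]
}}

```text
time_s: 4.72
eef_pos: [560.5, 141.5, 327.2]
ee_rot: [0.001, 0.67, 0.743, 0.0]
force: [-1.4, -1.3, 2.0]
gripper_width: 10.0
grasp_force: 25.4
```

Request:
{"api": "step_arm", "payload": {
  "dp": [
    [0,0.053,-0.015],
    [0,0.054,-0.009],
    [0,0.055,-0.003],
    [0,0.055,0.003],
    [0,0.054,0.009]
  ],
  "rotation": [
    [0,0,0],
    [0,0,0],
    [0,0,0],
    [0,0,0],
    [0,0,0]
  ]
}}

```text
time_s: 5.35
eef_pos: [668.8, 152.7, 331.5]
ee_rot: [0.001, 0.67, 0.743, 0.0]
force: [-0.8, -0.9, 4.3]
gripper_width: 9.9
grasp_force: 26.2
```

Request:
{"api": "step_arm", "payload": {
  "dp": [
    [0,0,0],
    [0,0,0],
    [0,0,0]
  ],
  "rotation": [
    [0,0,0],
    [0,0,0],
    [0,0,0]
  ]
}}

```text
time_s: 5.72
eef_pos: [667.6, 152.6, 331.7]
ee_rot: [0.001, 0.67, 0.743, 0.0]
force: [2.1, -3.1, 2.9]
gripper_width: 9.8
grasp_force: 25.8
```

Request:
{"api": "step_arm", "payload": {
  "dp": [
    [0,0,0],
    [0,0,0],
    [0,0,-0.03],
    [0,0,-0.1],
    [0,0,-0.1]
  ],
  "rotation": [
    [0,0,0],
    [0,0,0],
    [0,0,0],
    [0,0,0],
    [0,0,0]
  ],
  "hand": 0.5
}}

```text
time_s: 6.35
eef_pos: [667.1, 153.8, 424.3]
ee_rot: [-0.0, 0.669, 0.743, 0.0]
force: [0.9, -0.1, 0.4]
gripper_width: 42.6
grasp_force: 0.0
```

Request:
{"api": "step_arm", "payload": {
  "dp": [
    [0,-0.12,0],
    [0,-0.12,0],
    [0,-0.12,0.05],
    [0,0,0.05],
    [0,0,0]
  ],
  "rotation": [
    [0,0,0],
    [0,0,0],
    [0,0,0],
    [0,0,0],
    [0,0,0]
  ],
  "hand": 0.35
}}

```text
time_s: 6.98
eef_pos: [523.3, 138.4, 382.4]
ee_rot: [-0.0, 0.669, 0.743, -0.001]
force: [-0.1, 0.3, 0.1]
gripper_width: 29.8
grasp_force: 0.0
```

Run:
```python
from h import *
tdn()
f=grab("wrist");cv2.imwrite("pics/w2.png",f["frame"][:,:,::-1]);np.save("T2.npy",f["T"])
print(proj(f,[[546.2,138.7,100]]))
```

```text
6.975 [523.3 138.4 382.4] x [-0.104  0.995 -0.001] z [-0.001 -0.001 -1.   ] q [ 0.23  0.19 -0.65  1.67  0.12  1.32 -0.34] F [-0.1  0.3  0.1] w 29.831623430662454 0.0
[[344.39864021 171.99433516]]
```

View pics/w2.png

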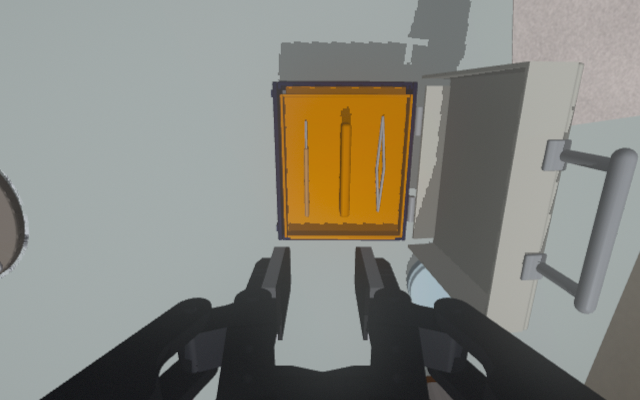

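The lid rests open and the tray is visible, with its rib from about (346,110) to (345,217).

Run:
```python
from h import *
f=grab("wrist");h=f["hsv"];H,S,V=[h[...,i].astype(int) for i in range(3)]
o=(H>5)&(H<25)&(S>150)
c=max(cv2.findContours(o.astype(np.uint8)[:260],0,cv2.CHAIN_APPROX_NONE)[0],key=cv2.contourArea)[:,0]
r=cv2.minAreaRect(plane(f,c,90)[:,:2].astype(np.float32));print(r)
rb=plane(f,[[346,109],[346,121],[345,217]],105);print(rb.round(1))
d=rb[1]-rb[2];print(np.arctan2(-d[0],d[1]))
print(f["frame"][100:126:2,346].tolist(), f["frame"][205:225:2,345].tolist())
print(f["frame"][170,335:358].tolist())
m=rb[[0,2]].mean(0);m[2]=73+27+54;m=m
```

```text
((546.5806274414062, 141.7703399658203), (135.93788146972656, 166.27330017089844), 5.916633605957031)
[[541.1 203.6 105. ]
 [542.5 192.1 105. ]
 [554.1  90.5 105. ]]
0.11367210658678899
[[183, 118, 10], [183, 118, 10], [183, 118, 10], [162, 105, 13], [143, 93, 14], [127, 84, 22], [127, 84, 20], [128, 84, 19], [129, 84, 18], [128, 84, 15], [127, 84, 14], [118, 77, 12], [121, 78, 13]] [[180, 116, 10], [179, 115, 10], [179, 115, 10], [177, 114, 10], [178, 115, 10], [175, 113, 10], [185, 123, 17], [193, 130, 24], [192, 130, 25], [157, 106, 30]]
[[189, 122, 10], [189, 122, 10], [179, 116, 10], [132, 86, 10], [117, 76, 11], [158, 101, 10], [175, 112, 10], [187, 121, 10], [185, 119, 10], [186, 119, 10], [184, 117, 10], [177, 113, 10], [159, 101, 10], [149, 96, 10], [188, 122, 10], [188, 121, 10], [188, 122, 10], [189, 122, 10], [188, 122, 10], [188, 122, 10], [188, 121, 10], [188, 122, 10], [188, 122, 10]]
```

Run:
```python
from h import *
plan([([547.5,141,230],1.672),([547.5,141,155],1.672,3)])
```

```text
[[-0.0, 0.019, 0.128], [-0.001, 0.019, 0.128], [0.0, 0.018, 0.129], [0.0, 0.0, 0.062], [0.0, 0.0, 0.063]] [[0.0, -0.0, 0.0], [0.0, -0.0, 0.0], [0.0, -0.0, 0.0], [0.0, -0.0, 0.0], [0.0, -0.0, 0.0]]
[[0.0, 0.0, 0.062]] [[0.0, -0.0, 0.0]]
```

Request:
{"api": "step_arm", "payload": {
  "dp": [
    [0,0.019,0.128],
    [0,0.019,0.128],
    [0,0.018,0.129],
    [0,0,0.062],
    [0,0,0.063]
  ],
  "rotation": [
    [0,0,0],
    [0,0,0],
    [0,0,0],
    [0,0,0],
    [0,0,0]
  ]
}}

```text
time_s: 7.7
eef_pos: [548.1, 141.3, 178.3]
ee_rot: [-0.0, 0.67, 0.743, 0.001]
force: [0.9, 0.0, 0.2]
gripper_width: 30.0
grasp_force: 0.0
```

Request:
{"api": "step_arm", "payload": {
  "dp": [
    [0,0,0.062],
    [0,0,0],
    [0,0,0]
  ],
  "rotation": [
    [0,0,0],
    [0,0,0],
    [0,0,0]
  ]
}}

```text
time_s: 8.07
eef_pos: [547.9, 141.4, 155.2]
ee_rot: [0.0, 0.669, 0.743, 0.001]
force: [1.1, 0.7, 0.6]
gripper_width: 29.9
grasp_force: 0.0
```

Request:
{"api": "step_arm", "payload": {
  "dp": [
    [0,0,0],
    [0,0,0],
    [0,0,0],
    [0,0,0]
  ],
  "rotation": [
    [0,0,0],
    [0,0,0],
    [0,0,0],
    [0,0,0]
  ],
  "hand": 0,
  "newtons": 50
}}

```text
time_s: 8.57
eef_pos: [547.5, 141.2, 155.4]
ee_rot: [0.001, 0.669, 0.743, 0.001]
force: [0.3, -0.7, 6.1]
gripper_width: 8.9
grasp_force: 52.2
```

Run:
```python
from h import *
tdn()
```

```text
8.575 [547.5 141.2 155.4] x [-0.104  0.995  0.   ] z [ 0.003  0.    -1.   ] q [ 0.14  0.46 -0.59  1.88  0.32  0.9  -0.5 ] F [ 0.3 -0.7  6.1] w 8.91609831603076 52.22309947013855
```

Run:
```python
from h import *
plan([([547.5,141.2,255],1.672,4),([512,-110,250],1.672,6),([512,-110,120],1.672,3),([512,-110,84],1.672,3)])
```

```text
[[0.0, 0.0, -0.062], [0.0, 0.0, -0.062], [0.0, 0.0, -0.063], [0.0, 0.001, -0.062], [-0.103, -0.026, 0.002]] [[0.0, -0.0, 0.0], [0.0, -0.0, 0.0], [0.0, -0.0, 0.0], [0.0, -0.0, 0.0], [0.0, -0.0, 0.0]]
[[-0.102, -0.025, 0.002], [-0.103, -0.026, 0.002], [-0.102, -0.026, 0.002], [-0.103, -0.025, 0.002], [-0.102, -0.026, 0.002]] [[0.0, -0.0, 0.0], [0.0, -0.0, 0.0], [0.0, -0.0, 0.0], [0.0, -0.0, 0.0], [0.0, -0.0, 0.0]]
[[-0.0, -0.0, 0.108], [-0.0, -0.0, 0.109], [-0.0, -0.001, 0.108], [-0.0, 0.0, 0.03], [-0.0, 0.0, 0.03]] [[0.0, -0.0, 0.0], [0.0, -0.0, 0.0], [0.0, -0.0, 0.0], [0.0, -0.0, 0.0], [0.0, -0.0, 0.0]]
[[-0.0, 0.0, 0.03]] [[0.0, -0.0, 0.0]]
```

Request:
{"api": "step_arm", "payload": {
  "dp": [
    [0,0,-0.062],
    [0,0,-0.062],
    [0,0,-0.063],
    [0,0,-0.062]
  ],
  "rotation": [
    [0,0,0],
    [0,0,0],
    [0,0,0],
    [0,0,0]
  ]
}}

```text
time_s: 9.07
eef_pos: [546.1, 140.5, 253.9]
ee_rot: [-0.0, 0.669, 0.743, -0.0]
force: [0.4, -0.6, -1.9]
gripper_width: 9.4
grasp_force: 51.0
```

Request:
{"api": "step_arm", "payload": {
  "dp": [
    [-0.05,-0.013,0],
    [-0.102,-0.025,0],
    [-0.103,-0.026,0],
    [-0.102,-0.026,0],
    [-0.102,-0.026,0]
  ],
  "rotation": [
    [0,0,0],
    [0,0,0],
    [0,0,0],
    [0,0,0],
    [0,0,0]
  ]
}}

```text
time_s: 9.7
eef_pos: [518.6, -48.1, 253.2]
ee_rot: [-0.0, 0.669, 0.743, -0.0]
force: [0.0, -0.8, -1.9]
gripper_width: 9.0
grasp_force: 51.1
```

Request:
{"api": "step_arm", "payload": {
  "dp": [
    [-0.102,-0.025,0.003],
    [-0.052,-0.013,0.003],
    [0,0,0.106],
    [0,0,0.11],
    [0,0,0.109]
  ],
  "rotation": [
    [0,0,0],
    [0,0,0],
    [0,0,0],
    [0,0,0],
    [0,0,0]
  ]
}}

```text
time_s: 10.32
eef_pos: [510.3, -109.8, 119.8]
ee_rot: [0.0, 0.669, 0.743, -0.0]
force: [0.0, -0.3, -2.2]
gripper_width: 8.8
grasp_force: 51.1
```

Request:
{"api": "step_arm", "payload": {
  "dp": [
    [0,0,0.04],
    [0,0,0.03],
    [0,0,0.02],
    [0,0,0],
    [0,0,0]
  ],
  "rotation": [
    [0,0,0],
    [0,0,0],
    [0,0,0],
    [0,0,0],
    [0,0,0]
  ]
}}

```text
time_s: 10.95
eef_pos: [511.5, -109.6, 86.0]
ee_rot: [0.001, 0.669, 0.743, 0.0]
force: [-0.4, -1.2, -2.7]
gripper_width: 9.0
grasp_force: 51.0
```

Run:
```python
from h import *
tdn()
```

```text
10.95 [ 511.5 -109.6   86. ] x [-0.104  0.995 -0.001] z [ 0.002 -0.001 -1.   ] q [ 0.5   0.48 -0.45  2.02  0.32  0.71 -0.05] F [-0.4 -1.2 -2.7] w 8.955980365317465 50.98338961601257
```

Request:
{"api": "step_arm", "payload": {
  "dp": [
    [0,0,0.005],
    [0,0,0.003],
    [0,0,0.002],
    [0,0,0]
  ],
  "rotation": [
    [0,0,0],
    [0,0,0],
    [0,0,0],
    [0,0,0]
  ]
}}

```text
time_s: 11.45
eef_pos: [511.0, -109.5, 82.4]
ee_rot: [0.0, 0.669, 0.743, -0.0]
force: [-2.6, 0.2, 8.6]
gripper_width: 8.9
grasp_force: 52.7
```

Request:
{"api": "step_arm", "payload": {
  "dp": [
    [0,0,0],
    [0,0,0],
    [0,0,-0.05],
    [0,0,-0.1],
    [0,0,-0.12]
  ],
  "rotation": [
    [0,0,0],
    [0,0,0],
    [0,0,0],
    [0,0,0],
    [0,0,0]
  ],
  "hand": 0.35
}}

```text
time_s: 12.08
eef_pos: [510.1, -109.4, 189.4]
ee_rot: [-0.001, 0.669, 0.743, -0.0]
force: [0.8, -0.9, 0.5]
gripper_width: 29.9
grasp_force: 0.0
```

Run:
```python
from h import *
tdn()
plan([([450,-321,300],0.1,10)])
```

```text
12.075 [ 510.1 -109.4  189.4] x [-0.104  0.995  0.001] z [-0.002  0.001 -1.   ] q [ 0.57  0.33 -0.52  1.95  0.2   0.91  0.05] F [ 0.8 -0.9  0.5] w 29.8911762790491 0.0
[[-0.051, -0.021, -0.028], [-0.054, -0.012, -0.027], [-0.054, -0.003, -0.028], [-0.055, 0.005, -0.028], [-0.054, 0.013, -0.027]] [[-0.0, 0.0, 0.079], [-0.0, 0.0, 0.079], [-0.0, 0.0, 0.079], [-0.0, 0.0, 0.079], [-0.0, 0.0, 0.079]]
[[-0.05, 0.022, -0.028], [-0.046, 0.029, -0.028], [-0.041, 0.037, -0.027], [-0.035, 0.042, -0.028], [-0.028, 0.048, -0.027]] [[-0.0, 0.0, 0.079], [-0.0, 0.0, 0.079], [-0.0, 0.0, 0.079], [-0.0, 0.0, 0.079], [-0.0, 0.0, 0.079]]
```

Request:
{"api": "step_arm", "payload": {
  "dp": [
    [-0.051,-0.021,-0.028],
    [-0.054,-0.012,-0.027],
    [-0.054,-0.003,-0.028],
    [-0.055,0.005,-0.028],
    [-0.054,0.013,-0.027]
  ],
  "rotation": [
    [0,0,0.079],
    [0,0,0.079],
    [0,0,0.079],
    [0,0,0.079],
    [0,0,0.079]
  ],
  "hand": 0.5
}}

```text
time_s: 12.7
eef_pos: [480.1, -215.9, 244.6]
ee_rot: [0.0, 0.905, 0.426, 0.0]
force: [-0.8, -0.5, -0.7]
gripper_width: 42.5
grasp_force: 0.0
```

Request:
{"api": "step_arm", "payload": {
  "dp": [
    [-0.05,0.022,-0.028],
    [-0.046,0.029,-0.028],
    [-0.041,0.037,-0.027],
    [-0.035,0.042,-0.028],
    [-0.028,0.048,-0.027]
  ],
  "rotation": [
    [0,0,0.079],
    [0,0,0.079],
    [0,0,0.079],
    [0,0,0.079],
    [0,0,0.079]
  ]
}}

```text
time_s: 13.32
eef_pos: [450.2, -321.5, 299.7]
ee_rot: [-0.0, 0.999, 0.045, -0.0]
force: [0.7, 0.8, -0.5]
gripper_width: 42.5
grasp_force: 0.0
```

Request:
{"api": "step_arm", "payload": {
  "dp": [
    [0,0,0],
    [0,0,0]
  ],
  "rotation": [
    [0,0,0],
    [0,0,0]
  ]
}}

```text
time_s: 13.58
eef_pos: [450.7, -319.7, 298.9]
ee_rot: [-0.001, 0.999, 0.049, -0.0]
force: [-0.3, 0.3, 0.6]
gripper_width: 42.7
grasp_force: 0.0
```

Run:
```python
from h import *
tdn()
f=grab("wrist");g=grab("top")
cv2.imwrite("pics/w3.png",f["frame"][:,:,::-1])
t=g["frame"][120:290,230:480,::-1];t=cv2.resize(t,None,fx=3.2,fy=3.2,interpolation=cv2.INTER_CUBIC);print(t.shape);cv2.imwrite("pics/t3.png",t)
H,S,V=[f["hsv"][...,i].astype(int) for i in range(3)]
o=(H>5)&(H<20)&(S>90)&(V>90)
for c,a,m in blobs(o,100): print("cork",c.round(1),a,plane(f,c,71).round(1))
gr=(H>45)&(H<75)&(S>150)&(V>50); print(rect(f,gr,34))
H,S,V=[g["hsv"][...,i].astype(int) for i in range(3)]
gr=(H>45)&(H<75)&(S>150)&(V>50);print("rack top view",[(c.round(),a,rect(g,m,34)) for c,a,m in blobs(gr,200)])
r=((H<5)|(H>172))&(S>110)
for c,a,m in blobs(r,10): print("red",c.round(1),a,plane(g,c,69).round(1))
o=(H>5)&(H<25)&(S>150)
for c,a,m in blobs(o,300): print("tray",c.round(1),a,rect(g,m,20))
```

```text
13.575 [ 450.7 -319.7  298.9] x [ 0.995  0.098 -0.   ] z [-0.001  0.001 -1.   ] q [ 0.69  0.23 -0.17  1.77  0.04  1.14 -0.97] F [-0.3  0.3  0.6] w 42.688458256113066 0.0
(544, 800, 3)
cork [123.7  84.5] 23181 [[ 517.3 -145.8   71. ]]
cork [116.4  45.9] 195 [[ 546.6 -142.1   71. ]]
cork [326.7 162.1] 710 [[ 468.8 -320.5   71. ]]
cork [326.8 209. ] 625 [[ 425.2 -325.1   71. ]]
((530.1129760742188, -313.90313720703125), (149.37608337402344, 60.65608215332031), 5.71290922164917)
rack top view [(array([442., 207.]), np.int32(957), ((521.7771606445312, -310.7729797363281), (205.48780822753906, 62.58328628540039), 5.3580121994018555))]
red [272.5 214.5] 86 [[508.4 180.6  69. ]]
tray [376.5 218.1] 2005 ((507.8050537109375, -109.76871490478516), (130.8162841796875, 167.47567749023438), 5.775773048400879)
```

View pics/w3.png

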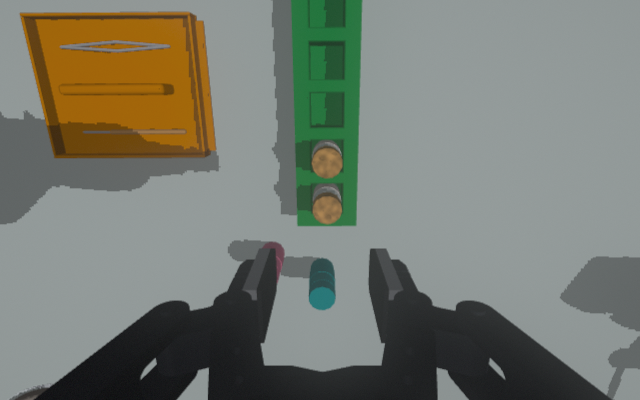

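View pics/t3.png

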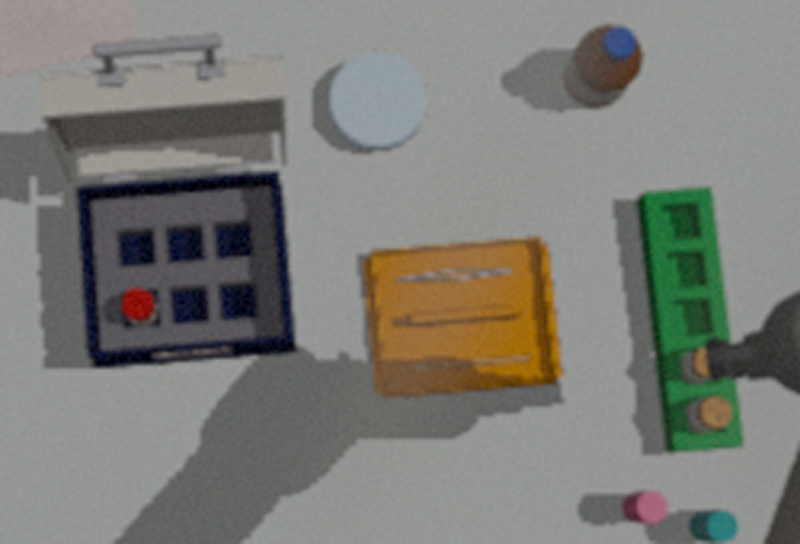

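Two cork vials are in the rack, in pockets near (467,-320) and (424,-324). One red-capped vial is in case pocket (-31,+44), and the tray lies flat on the bench. Next I'll grasp the first vial.

Run:
```python
from h import *
plan([([467.5,-320,170],0.1,3),([467.5,-320,115],0.1,2)])
```

```text
[[0.014, 0.002, 0.107], [0.014, 0.002, 0.108], [0.014, 0.002, 0.107], [-0.0, 0.0, 0.069], [-0.0, 0.0, 0.069]] [[-0.0, 0.0, -0.0], [-0.0, 0.0, -0.0], [-0.0, 0.0, -0.0], [-0.0, 0.0, -0.0], [-0.0, 0.0, -0.0]]
```

Request:
{"api": "step_arm", "payload": {
  "dp": [
    [0.014,0.002,0.107],
    [0.014,0.002,0.108],
    [0.014,0.002,0.107],
    [0,0,0.069],
    [0,0,0.069]
  ],
  "rotation": [
    [0,0,0],
    [0,0,0],
    [0,0,0],
    [0,0,0],
    [0,0,0]
  ]
}}

```text
time_s: 14.3
eef_pos: [467.7, -320.4, 114.0]
ee_rot: [-0.001, 0.999, 0.049, -0.0]
force: [0.3, 0.0, -0.6]
gripper_width: 42.5
grasp_force: 0.0
```

Request:
{"api": "step_arm", "payload": {
  "dp": [
    [0,0,0],
    [0,0,0],
    [0,0,0],
    [0,0,0],
    [0,0,0]
  ],
  "rotation": [
    [0,0,0],
    [0,0,0],
    [0,0,0],
    [0,0,0],
    [0,0,0]
  ],
  "hand": 0,
  "newtons": 30
}}

```text
time_s: 14.92
eef_pos: [467.6, -322.0, 116.2]
ee_rot: [0.0, 0.999, 0.047, 0.0]
force: [-1.2, 0.9, 0.5]
gripper_width: 27.4
grasp_force: 29.9
```

Request:
{"api": "step_arm", "payload": {
  "dp": [
    [0,0,-0.04],
    [0,0,-0.08],
    [0,0,-0.12],
    [0,0,-0.12],
    [0,0,-0.1]
  ],
  "rotation": [
    [0,0,0],
    [0,0,0],
    [0,0,0],
    [0,0,0],
    [0,0,0]
  ]
}}

```text
time_s: 15.55
eef_pos: [468.1, -321.9, 303.3]
ee_rot: [0.001, 0.999, 0.048, 0.002]
force: [-0.1, 0.2, -1.0]
gripper_width: 27.3
grasp_force: 29.9
```

Run:
```python
from h import *
tdn()
plan([([495,120,310],1.669)])
```

```text
15.55 [ 468.1 -321.9  303.3] x [0.995 0.095 0.004] z [ 0.004 -0.002 -1.   ] q [ 0.67  0.25 -0.18  1.74  0.05  1.15 -0.99] F [-0.1  0.2 -1. ] w 27.328994534219724 29.939226284623146
[[0.019, -0.121, -0.002], [0.04, -0.117, -0.002], [0.059, -0.107, -0.002], [0.078, -0.096, -0.002], [0.092, -0.081, -0.003]] [[0.0, -0.0, -0.087], [0.0, -0.0, -0.087], [0.0, -0.0, -0.087], [0.0, -0.0, -0.087], [0.0, -0.0, -0.087]]
[[0.105, -0.064, -0.002], [0.115, -0.044, -0.002], [0.121, -0.025, -0.002], [0.122, -0.002, -0.002]] [[0.0, -0.0, -0.087], [0.0, -0.0, -0.087], [0.0, -0.0, -0.087], [0.0, -0.0, -0.087]]
```

Request:
{"api": "step_arm", "payload": {
  "dp": [
    [0.019,-0.121,-0.002],
    [0.04,-0.117,-0.002],
    [0.059,-0.107,-0.002],
    [0.078,-0.096,-0.002],
    [0.092,-0.081,-0.003]
  ],
  "rotation": [
    [0,0,-0.087],
    [0,0,-0.087],
    [0,0,-0.087],
    [0,0,-0.087],
    [0,0,-0.087]
  ]
}}

```text
time_s: 16.18
eef_pos: [482.8, -74.6, 305.5]
ee_rot: [0.001, 0.884, 0.467, 0.001]
force: [1.2, 0.4, -0.3]
gripper_width: 27.0
grasp_force: 30.0
```

Request:
{"api": "step_arm", "payload": {
  "dp": [
    [0.105,-0.064,-0.002],
    [0.115,-0.044,-0.002],
    [0.121,-0.025,-0.002],
    [0.122,-0.002,-0.002]
  ],
  "rotation": [
    [0,0,-0.087],
    [0,0,-0.087],
    [0,0,-0.087],
    [0,0,-0.087]
  ]
}}

```text
time_s: 16.68
eef_pos: [494.8, 121.8, 308.7]
ee_rot: [0.001, 0.672, 0.74, 0.001]
force: [1.4, -0.2, -0.6]
gripper_width: 26.9
grasp_force: 30.0
```

Request:
{"api": "step_arm", "payload": {
  "dp": [
    [0,0,0],
    [0,0,0]
  ],
  "rotation": [
    [0,0,0],
    [0,0,0]
  ]
}}

```text
time_s: 16.92
eef_pos: [494.8, 119.4, 307.8]
ee_rot: [0.001, 0.675, 0.738, 0.0]
force: [-0.4, -0.7, -0.8]
gripper_width: 26.9
grasp_force: 30.0
```

Run:
```python
from h import *
tdn()
f=grab("wrist")
im=f["frame"].copy()
yaw=.1;ex=np.array([np.cos(yaw),np.sin(yaw)]);ey=np.array([-ex[1],ex[0]]);c=np.array([546.2,138.7])
for x in(-31,25):
  for y in(-44,0,44):
    p=proj(f,[[*(c+x*ex+y*ey),34]])[0];print(x,y,p.round(1));cv2.circle(im,tuple(int(v) for v in p.round()),2,(0,255,0),-1)
for y in (-82,82):
  for x in (-71,71):
    p=proj(f,[[*(c+x*ex+y*ey),78]])[0];cv2.circle(im,tuple(int(v) for v in p.round()),2,(255,0,255),-1)
cv2.imwrite("pics/w4.png",im[:,:,::-1])
```

```text
16.925 [494.8 119.4 307.8] x [-0.089  0.996 -0.001] z [ 0.001 -0.001 -1.   ] q [ 0.26  0.18 -0.65  1.85  0.12  1.15 -0.35] F [-0.4 -0.7 -0.8] w 26.896426910808653 29.974684417247772
-31 -44 [343.2 199.3]
-31 0 [343.5 158.1]
-31 44 [343.9 113.7]
25 -44 [396.1 198.7]
25 0 [398.4 157.5]
25 44 [400.9 113. ]
```

View pics/w4.png

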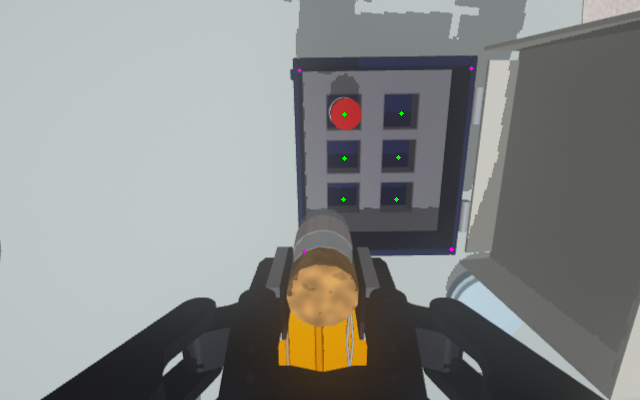

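Run:
```python
from h import *
f=grab("wrist");st=sensors.read_state();m=rot(st["ee_rot"]).as_matrix()
z=st["eef_pos"][2]-45
print("top centre",plane(f,[[322.5,291]],z), "axis",st["eef_pos"]+m[:,2]*45, m[:,2])
H,S,V=[f["hsv"][...,i].astype(int) for i in range(3)]
k=(H>5)&(H<20)&(S>90)&(V>80); k[328:]=0;k[:240]=0
b=max(blobs(k),key=lambda b:b[1]);c=cv2.findContours(b[2].astype(np.uint8),0,1)[0][0];print(b[0],cv2.boundingRect(c),cv2.minEnclosingCircle(c))
plan([([515.4,137.1,210],1.671),([515.4,137.1,130],1.671,3),([515.4,137.1,117],1.671,2)])
```

```text
top centre [[494.28477643 122.00763426 262.40295189]] axis [494.87155699 118.29783116 262.4029865 ] [ 6.97082347e-04 -1.02574133e-03 -9.99999231e-01]
[322.68190768 288.57514767] (286, 248, 73, 80) ((316.5, 291.5), 45.524818420410156)
[[0.021, 0.028, 0.122], [0.021, 0.027, 0.121], [0.0, 0.0, 0.067], [0.0, 0.0, 0.067], [0.001, 0.0, 0.066]] [[0.0, 0.0, -0.003], [0.0, 0.0, -0.003], [0.0, 0.0, -0.0], [0.0, 0.0, -0.0], [0.0, 0.0, -0.0]]
[[-0.0, 0.0, 0.016], [-0.0, 0.0, 0.017]] [[0.0, 0.0, -0.0], [0.0, 0.0, -0.0]]
```

Run:
```python
from h import *
f=grab("wrist");T=T_of(sensors.read_state())
tp=lambda x,z,y=0: proj(f,[(T@[x,y,z,1])[:3]])[0].round(1)
for o in(0,2,4): print(o,"top near",tp(o-14,44.5),"top far",tp(o+14,44.5),"bottom far",tp(o+14,109.5),"sides",tp(o,44.5,14),tp(o,44.5,-14))
im=f["frame"][195:345,260:385,::-1];cv2.imwrite("pics/w5.png",cv2.resize(im,None,fx=4,fy=4,interpolation=cv2.INTER_CUBIC))
```

```text
0 top near [323.1 329.7] top far [323.1 267.3] bottom far [322.7 211.1] sides [359.  299.4] [287.2 299.5]
2 top near [323.1 325.5] top far [323.1 262.5] bottom far [322.7 207.7] sides [359.2 295. ] [287. 295.]
4 top near [323.1 321.3] top far [323.1 257.7] bottom far [322.7 204.3] sides [359.3 290.4] [286.9 290.5]
```

View pics/w5.png

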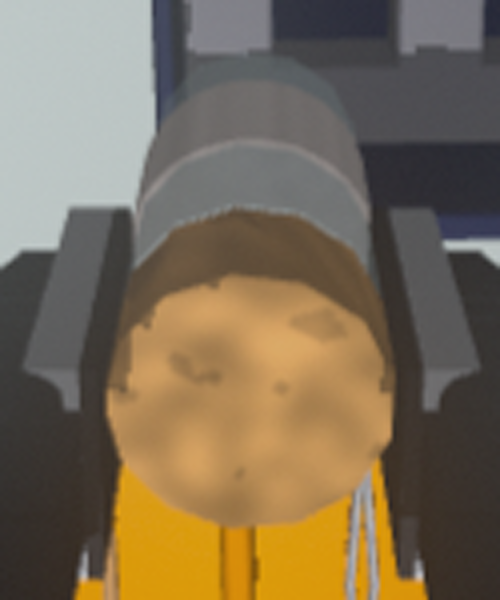

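Request:
{"api": "step_arm", "payload": {
  "dp": [
    [0.019,0.028,0.122],
    [0.019,0.027,0.121],
    [0,0,0.067],
    [0,0,0.067],
    [0,0,0.04]
  ],
  "rotation": [
    [0,0,-0.003],
    [0,0,-0.003],
    [0,0,0],
    [0,0,0],
    [0,0,0]
  ]
}}

```text
time_s: 17.7
eef_pos: [514.8, 135.6, 139.0]
ee_rot: [-0.0, 0.671, 0.742, -0.001]
force: [-0.7, -0.3, -0.9]
gripper_width: 27.0
grasp_force: 30.0
```

Request:
{"api": "step_arm", "payload": {
  "dp": [
    [0,0,0],
    [0,0,0]
  ],
  "rotation": [
    [0,0,0],
    [0,0,0]
  ]
}}

```text
time_s: 17.95
eef_pos: [515.8, 137.0, 141.2]
ee_rot: [0.001, 0.67, 0.742, 0.001]
force: [0.9, 0.3, -0.2]
gripper_width: 27.2
grasp_force: 30.0
```

Request:
{"api": "step_arm", "payload": {
  "dp": [
    [0,0,0.02],
    [0,0,0.02],
    [0,0,0.015],
    [0,0,0.006],
    [0,0,0]
  ],
  "rotation": [
    [0,0,0],
    [0,0,0],
    [0,0,0],
    [0,0,0],
    [0,0,0]
  ]
}}

```text
time_s: 18.58
eef_pos: [518.2, 131.3, 120.6]
ee_rot: [0.005, 0.672, 0.741, -0.002]
force: [-4.2, -15.5, 28.8]
gripper_width: 26.8
grasp_force: 40.0
```

Run:
```python
from h import *
tdn()
f=grab("wrist");g=grab("side")
a=f["frame"][60:360,160:560,::-1]; b=cv2.resize(g["frame"][160:280,220:380,::-1],(400,300),interpolation=cv2.INTER_CUBIC)
cv2.imwrite("pics/w6.png",np.hstack([a,b]))
tdn()
```

```text
18.575 [518.2 131.3 120.6] x [-0.097  0.995 -0.011] z [ 0.005 -0.011 -1.   ] q [ 0.13  0.46 -0.58  1.97  0.36  0.81 -0.55] F [ -4.2 -15.5  28.8] w 26.838653948869755 39.99681696295738
18.675 [518.2 131.3 120.6] x [-0.097  0.995 -0.011] z [ 0.005 -0.011 -1.   ] q [ 0.13  0.46 -0.58  1.97  0.36  0.81 -0.55] F [ -4.6 -15.6  29.2] w 27.067311668949408 39.99397650361061
```

View pics/w6.png

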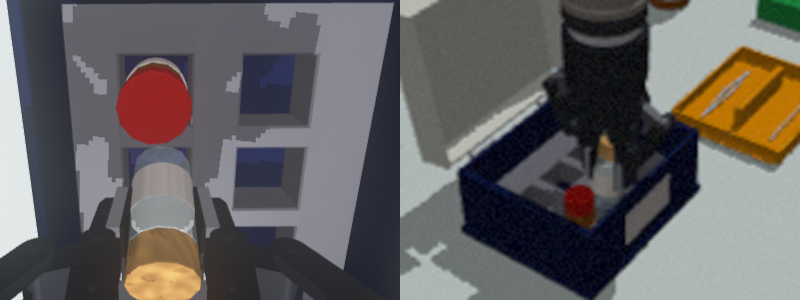

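Request:
{"api": "step_arm", "payload": {
  "dp": [
    [0,0,-0.03],
    [0,0,-0.04],
    [0,0,-0.05],
    [0,0,0],
    [0,0,0]
  ],
  "rotation": [
    [0,0,0],
    [0,0,0],
    [0,0,0],
    [0,0,0],
    [0,0,0]
  ]
}}

```text
time_s: 19.3
eef_pos: [514.7, 137.2, 163.6]
ee_rot: [-0.0, 0.67, 0.742, -0.0]
force: [-0.6, -0.4, -0.4]
gripper_width: 27.4
grasp_force: 37.1
```

Run:
```python
from h import *
tdn()
f=grab("wrist")
T=T_of(sensors.read_state())
tp=lambda x,z,y=0: proj(f,[(T@[x,y,z,1])[:3]])[0].round(1)
for o in(0,2): print(o,"top near",tp(o-14,44.5),"top far",tp(o+14,44.5),"bottom far",tp(o+14,109.5),"sides",tp(o,44.5,14),tp(o,44.5,-14))
c=np.array([546.2,140.2]);ex=np.array([np.cos(.1),np.sin(.1)]);ey=np.array([-ex[1],ex[0]])
im=f["frame"].copy()
for x in(-31,25):
  for y in(-44,0,44):
    for a,b in((-16.5,-16.5),(16.5,-16.5),(16.5,16.5),(-16.5,16.5)):
      p=proj(f,[[*(c+(x+a)*ex+(y+b)*ey),34]])[0];cv2.circle(im,tuple(int(v) for v in p.round()),1,(0,255,0),-1)
cv2.imwrite("pics/w7.png",cv2.resize(im[20:370,180:560,::-1],None,fx=1.7,fy=1.7,interpolation=cv2.INTER_CUBIC))
```

```text
19.3 [514.7 137.2 163.6] x [-0.102  0.995 -0.   ] z [-0. -0. -1.] q [ 0.16  0.4  -0.62  1.95  0.3   0.88 -0.5 ] F [-0.6 -0.4 -0.4] w 27.399812844426435 37.10101559758186
0 top near [322.6 329.7] top far [322.6 267.3] bottom far [322.3 211.2] sides [358.4 299.4] [286.8 299.5]
2 top near [322.6 325.5] top far [322.6 262.6] bottom far [322.3 207.9] sides [358.6 295. ] [286.6 295.1]
```

View pics/w7.png

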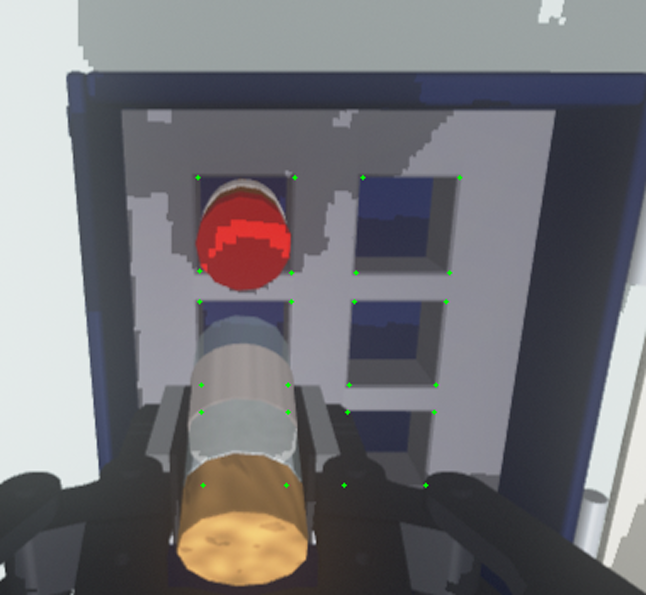

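```bash
cat >> h.py <<'E'
def avg(n=8):
    P=[];Q=[]
    for _ in range(n):
        viewer.grab_frame("side");s=sensors.read_state();P.append(s["eef_pos"]);Q.append(rot(s["ee_rot"]).as_quat())
    print("std",np.std(P,0).round(2));return np.mean(P,0),R.from_quat(Q).mean()
E
python3 - <<'E'
from h import *
from scipy.optimize import least_squares
p,r=avg();print(p,r.as_matrix().round(4).tolist())
f=grab("wrist");M=f["mount"];K=f["camera_matrix"]
def pr(P):
    c=(np.asarray(P)-M[:3,3])@M[:3,:3];q=c@K.T;return q[:,:2]/q[:,2:]
a=np.linspace(0,2*np.pi,120)
def pred(v):
    x,z,t=v;ax=np.array([np.sin(t),0,np.cos(t)]) # top->bottom
    e=np.array([np.cos(t),0,-np.sin(t)]);top=np.array([x,0,z])
    ring=lambda c:pr(c+14*np.outer(np.cos(a),e)+14*np.outer(np.sin(a),[0,1,0]))
    A=ring(top);B=ring(top+65*ax)
    return np.array([A[:,1].max(),A[:,1].min(),np.ptp(A[:,0]),B[:,1].min()])
s=least_squares(lambda v:pred(v)-[364,321,77,206.5],[-10,44,.25]);print(s.x,s.fun)
x,z,t=s.x;b=np.array([x+65*np.sin(t),0,z+65*np.cos(t)]);print("bottom in tool",b)
s0=least_squares(lambda v:pred(v)-[326,263.7,72,208.7],[0,44,0]);print("before",s0.x,s0.fun)
E
```

```text
std [0.18 0.03 0.21]
[514.74418762 137.05054378 163.3196306 ] [[-0.102, 0.9948, -0.001], [0.9948, 0.102, -0.0002], [-0.0001, -0.001, -1.0]]
[-10.76651314  32.59450055   0.3267247 ] [ 0.18934965 -0.08818378 -0.22328111 -0.11299312]
bottom in tool [10.09476405  0.         94.15590984]
before [1.26936677e+00 4.51461507e+01 2.15295224e-04] [ 0.20378804 -0.14392667 -0.20977866 -0.07053523]
```

The first insertion caught the +y edge of the pocket and the vial tilted about 0.33 rad in the grip. I'll tilt the tool to bring the vial upright, then correct its position.

Request:
{"api": "step_arm", "payload": {
  "dp": [
    [0,0,0],
    [0,0,0],
    [0.034,0.001,0.027],
    [0.034,0.001,0.027],
    [0,0,0]
  ],
  "rotation": [
    [0,-0.082,0],
    [0,-0.082,0],
    [0,0,0],
    [0,0,0],
    [0,0,0]
  ]
}}

```text
time_s: 20.42
eef_pos: [513.0, 155.3, 132.8]
ee_rot: [0.12, 0.661, 0.732, -0.111]
force: [-0.4, 0.5, -0.8]
gripper_width: 27.5
grasp_force: 37.0
```

Run:
```python
from h import *
p,r=avg(4);m=r.as_matrix();print(p,m[:,0].round(3),m[:,2].round(3))
f=grab("wrist")
T=np.eye(4);T[:3,:3]=m;T[:3,3]=p;f["T"]=T@f["mount"]
ax=m@[np.sin(.3267),0,np.cos(.3267)];print("vial axis",ax,"bottom",p+m@[10.1,-.4,94.2])
c=np.array([546.2,140.2]);ex=np.array([np.cos(.1),np.sin(.1)]);ey=np.array([-ex[1],ex[0]])
im=f["frame"].copy()
for x in(-31,25):
  for y in(-44,0,44):
    for a,b in((-16.5,-16.5),(16.5,-16.5),(16.5,16.5),(-16.5,16.5)):
      q=proj(f,[[*(c+(x+a)*ex+(y+b)*ey),34]])[0];cv2.circle(im,tuple(int(v) for v in q.round()),1,(0,255,0),-1)
cv2.imwrite("pics/w8.png",cv2.resize(im[60:400,180:560,::-1],None,fx=1.7,fy=1.7,interpolation=cv2.INTER_CUBIC))
```

```text
std [0.28 0.07 0.47]
[514.098983   154.69556975 134.39063965] [-0.095  0.942 -0.322] [ 0.032 -0.321 -0.947]
vial axis [-5.28056916e-04 -1.43099200e-03 -9.99998837e-01] bottom [515.7211613  133.96224453  41.96062417]
```

View pics/w8.png

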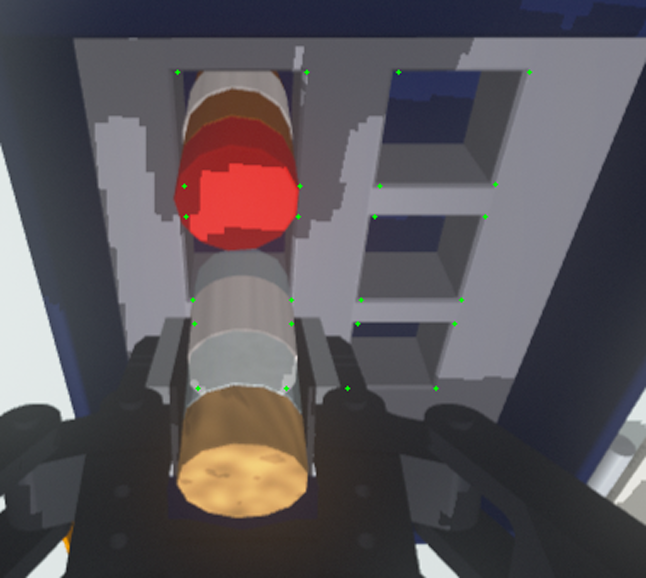

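The vial is now upright above the pocket, and the projected pocket corners fit the image (bottom rim about row 250, pocket edges at rows 216–300). I'll lower it carefully and check the force.

Request:
{"api": "step_arm", "payload": {
  "dp": [
    [0.006,0,0.011],
    [0.006,0,0.011],
    [0,0,0],
    [0,0,0]
  ],
  "rotation": [
    [0,0,0],
    [0,0,0],
    [0,0,0],
    [0,0,0]
  ]
}}

```text
time_s: 21.18
eef_pos: [513.8, 157.6, 124.7]
ee_rot: [0.121, 0.661, 0.732, -0.109]
force: [-0.4, -0.6, -0.4]
gripper_width: 27.2
grasp_force: 37.0
```

Run:
```python
from h import *
p,r=avg(5);m=r.as_matrix();print(p,"bottom",p+m@[10.1,-.4,94.2]);tdn()
```

```text
std [0.02 0.02 0.04]
[513.84567404 157.61802338 124.88324923] bottom [515.58818584 136.89678095  32.45271442]
21.425 [513.9 157.6 124.9] x [-0.096  0.942 -0.322] z [ 0.033 -0.321 -0.947] q [-0.13  0.5  -0.49  1.92  0.61  1.03 -0.88] F [-0.5  0.  -0.5] w 27.297126225914575 36.977527141571045
```

Request:
{"api": "step_arm", "payload": {
  "dp": [
    [-0.002,0,0.002],
    [0.004,0,0.012],
    [0,0,0],
    [0,0,0]
  ],
  "rotation": [
    [0,0,0],
    [0,0,0],
    [0,0,0],
    [0,0,0]
  ]
}}

```text
time_s: 21.92
eef_pos: [513.8, 156.5, 119.1]
ee_rot: [0.121, 0.661, 0.732, -0.11]
force: [-0.2, -0.1, -0.3]
gripper_width: 27.3
grasp_force: 37.0
```

Run:
```python
from h import *
p,r=avg(5);m=r.as_matrix();print(p,"bottom",p+m@[10.1,-.4,94.2]);tdn()
```

```text
std [0.02 0.01 0.04]
[513.93133555 156.55247286 119.27786669] bottom [515.66619004 135.83010651  26.84743981]
22.175 [513.9 156.5 119.3] x [-0.096  0.942 -0.322] z [ 0.033 -0.321 -0.947] q [-0.14  0.51 -0.49  1.92  0.62  1.03 -0.88] F [-0.5 -0.4 -0.5] w 27.3957928903957 36.97714805603027
```

Request:
{"api": "step_arm", "payload": {
  "dp": [
    [0.004,0,0.012],
    [0.004,0,0.012],
    [0,0,0]
  ],
  "rotation": [
    [0,0,0],
    [0,0,0],
    [0,0,0]
  ]
}}

```text
time_s: 22.55
eef_pos: [513.5, 156.2, 108.5]
ee_rot: [0.121, 0.661, 0.732, -0.11]
force: [0.2, 0.5, -0.1]
gripper_width: 26.8
grasp_force: 37.0
```

Request:
{"api": "step_arm", "payload": {
  "dp": [
    [0.002,0,0.006],
    [0,0,0],
    [0,0,0]
  ],
  "rotation": [
    [0,0,0],
    [0,0,0],
    [0,0,0]
  ]
}}

```text
time_s: 22.92
eef_pos: [514.1, 156.5, 106.9]
ee_rot: [0.121, 0.661, 0.732, -0.109]
force: [0.1, -0.4, 2.4]
gripper_width: 27.1
grasp_force: 36.9
```

Request:
{"api": "step_arm", "payload": {
  "dp": [
    [0,0,0],
    [0,0,0],
    [0,0,0],
    [-0.01,0,-0.03],
    [-0.035,0,-0.104]
  ],
  "rotation": [
    [0,0,0],
    [0,0,0],
    [0,0,0],
    [0,0,0],
    [0,0,0]
  ],
  "hand": 0.43
}}

```text
time_s: 23.55
eef_pos: [511.8, 155.7, 161.8]
ee_rot: [0.12, 0.661, 0.733, -0.112]
force: [1.1, 0.8, -0.0]
gripper_width: 36.5
grasp_force: 0.0
```

Request:
{"api": "step_arm", "payload": {
  "dp": [
    [-0.035,0,-0.104],
    [-0.035,0,-0.104],
    [0,0,0],
    [0,0,-0.05],
    [0,0,0]
  ],
  "rotation": [
    [0,0,0],
    [0,0,0],
    [0,0.082,0],
    [0,0.082,0],
    [0,0,0]
  ]
}}

```text
time_s: 24.18
eef_pos: [514.5, 157.6, 272.1]
ee_rot: [0.002, 0.672, 0.74, 0.0]
force: [-0.6, 0.5, 0.4]
gripper_width: 36.7
grasp_force: 0.0
```

Run:
```python
from h import *
p,r=avg(4);m=r.as_matrix();print(p,m[:,2].round(3));tdn()
f=grab("wrist");T=np.eye(4);T[:3,:3]=m;T[:3,3]=p;f["T"]=T@f["mount"]
cv2.imwrite("pics/w9.png",f["frame"][:,:,::-1])
for n,f in(("wrist",f),("top",grab("top"))):
    H,S,V=[f["hsv"][...,i].astype(int) for i in range(3)]
    for nm,k in(("cork",(H>5)&(H<20)&(S>90)&(V>70)),("red",((H<5)|(H>174))&(S>150))):
        for c,a,mm in blobs(k,40):
            q=plane(f,c,69)[0]
            x,y,w,h=cv2.boundingRect(mm.astype(np.uint8));
            if n=="top" or a>300: print(n,nm,c.round(1),a,(x,y,w,h),q.round(1))
```

```text
std [0.42 0.92 0.5 ]
[512.81603387 160.39035554 270.22841234] [-0.001 -0.002 -1.   ]
24.375 [512.4 161.4 269.7] x [-0.105  0.995 -0.001] z [-0.002 -0.002 -1.   ] q [ 0.12  0.27 -0.6   1.83  0.17  1.09 -0.44] F [-0.1  0.1 -0.3] w 36.429138367805166 0.0
wrist cork [324.9 215.8] 850 (309, 199, 32, 35) [516.9 138.5  69. ]
wrist cork [312.1 342.5] 1625 (266, 330, 90, 43) [518.1   8.5  69. ]
wrist red [323.  166.9] 871 (307, 151, 33, 33) [510.9 180.2  69. ]
top cork [424.4 141.9] 71 (418, 135, 12, 12) [ 727.1 -249.    69. ]
top cork [373.2 218.9] 2469 (344, 194, 62, 50) [ 501.3 -102.4   69. ]
top cork [452.7 248.5] 75 (448, 244, 10, 10) [ 422.2 -323.7   69. ]
```

The first vial stands in its pocket, with the same apparent size as the red cap. Now the second vial.

Run:
```python
from h import *
plan([([425,-325,240],0.1,10),([425,-325,170],0.1,2),([425,-325,115],0.1,2)])
```

```text
[[-0.119, -0.035, 0.008], [-0.122, -0.015, 0.007], [-0.124, 0.004, 0.008], [-0.121, 0.023, 0.007], [-0.116, 0.043, 0.008]] [[-0.0, 0.0, 0.079], [-0.0, 0.0, 0.079], [-0.0, 0.0, 0.079], [-0.0, 0.0, 0.079], [-0.0, 0.0, 0.079]]
[[-0.108, 0.06, 0.008], [-0.098, 0.076, 0.007], [-0.084, 0.091, 0.008], [-0.068, 0.102, 0.007], [-0.052, 0.113, 0.008]] [[-0.0, 0.0, 0.079], [-0.0, 0.0, 0.079], [-0.0, 0.0, 0.079], [-0.0, 0.0, 0.079], [-0.0, 0.0, 0.079]]
[[0.0, -0.0, 0.088], [0.0, -0.001, 0.087], [0.0, 0.0, 0.069], [0.0, 0.0, 0.069]] [[0.0, 0.0, -0.001], [0.0, 0.0, -0.001], [0.0, 0.0, -0.0], [0.0, 0.0, -0.0]]
```

Request:
{"api": "step_arm", "payload": {
  "dp": [
    [-0.119,-0.035,0.008],
    [-0.122,-0.015,0.007],
    [-0.124,0.004,0.008],
    [-0.121,0.023,0.007],
    [-0.116,0.043,0.008]
  ],
  "rotation": [
    [0,0,0.079],
    [0,0,0.079],
    [0,0,0.079],
    [0,0,0.079],
    [0,0,0.079]
  ],
  "hand": 0.5
}}

```text
time_s: 25.1
eef_pos: [468.7, -83.4, 255.0]
ee_rot: [0.0, 0.905, 0.426, -0.0]
force: [0.1, 0.0, -0.3]
gripper_width: 42.8
grasp_force: 0.0
```

Request:
{"api": "step_arm", "payload": {
  "dp": [
    [-0.108,0.06,0.008],
    [-0.098,0.076,0.007],
    [-0.084,0.091,0.008],
    [-0.068,0.102,0.007],
    [-0.052,0.113,0.008]
  ],
  "rotation": [
    [0,0,0.079],
    [0,0,0.079],
    [0,0,0.079],
    [0,0,0.079],
    [0,0,0.079]
  ]
}}

```text
time_s: 25.72
eef_pos: [424.8, -326.6, 239.6]
ee_rot: [-0.0, 0.999, 0.045, -0.001]
force: [1.4, 0.4, -0.2]
gripper_width: 42.6
grasp_force: 0.0
```

Request:
{"api": "step_arm", "payload": {
  "dp": [
    [0,0,0],
    [0,0,0],
    [0,0,0],
    [0,0,0]
  ],
  "rotation": [
    [0,0,0],
    [0,0,0],
    [0,0,0],
    [0,0,0]
  ]
}}

```text
time_s: 26.22
eef_pos: [425.2, -325.0, 240.4]
ee_rot: [-0.0, 0.999, 0.048, 0.0]
force: [-0.3, -0.0, -0.8]
gripper_width: 42.5
grasp_force: 0.0
```

Run:
```python
from h import *
p,r=avg(4);m=r.as_matrix();print(p,m[:,0].round(3))
f=grab("wrist");T=np.eye(4);T[:3,:3]=m;T[:3,3]=p;f["T"]=T@f["mount"]
H,S,V=[f["hsv"][...,i].astype(int) for i in range(3)]
for c,a,mm in blobs((H>5)&(H<20)&(S>90)&(V>70),300):
    x,y,w,h=cv2.boundingRect(mm.astype(np.uint8)); print(c.round(1),a,(x,y,w,h),plane(f,c,71)[0].round(1),"lower-edge based",plane(f,[[x+w/2-.5,y+h-w*.45]],71)[0].round(1))
plan([([425,-325,170],0.1,2),([425,-325,115],0.1,2)])
```

```text
std [0.13 0.25 0.01]
[ 424.86366234 -325.60513639  240.403537  ] [0.996 0.094 0.   ]
[90.8 72.5] 24337 (0, 0, 188, 141) [ 499.3 -163.7   71. ] lower-edge based [ 509.5 -166.5   71. ]
[322.3 200.6] 1004 (305, 184, 36, 35) [ 425.2 -324.7   71. ] lower-edge based [ 423.5 -325.    71. ]
[[0.001, -0.001, 0.088], [0.0, -0.002, 0.088], [0.0, 0.0, 0.069], [0.0, 0.0, 0.068]] [[0.0, -0.0, -0.002], [0.0, -0.0, -0.002], [0.0, -0.0, 0.0], [0.0, -0.0, 0.0]]
```

Request:
{"api": "step_arm", "payload": {
  "dp": [
    [0.001,-0.001,0.088],
    [0,-0.001,0.088],
    [0,0,0.069],
    [0,0,0.068],
    [0,0,0]
  ],
  "rotation": [
    [0,0,-0.001],
    [0,0,-0.001],
    [0,0,0],
    [0,0,0],
    [0,0,0]
  ]
}}

```text
time_s: 27.1
eef_pos: [423.6, -324.6, 113.3]
ee_rot: [-0.001, 0.999, 0.048, -0.002]
force: [0.7, -0.6, -0.3]
gripper_width: 42.7
grasp_force: 0.0
```

Request:
{"api": "step_arm", "payload": {
  "dp": [
    [0,0,0],
    [0,0,0],
    [0,0,0],
    [0,0,0],
    [0,0,0]
  ],
  "rotation": [
    [0,0,0],
    [0,0,0],
    [0,0,0],
    [0,0,0],
    [0,0,0]
  ],
  "hand": 0,
  "newtons": 30
}}

```text
time_s: 27.72
eef_pos: [425.4, -325.7, 115.9]
ee_rot: [0.0, 0.999, 0.048, 0.001]
force: [-0.4, 0.1, 5.7]
gripper_width: 27.1
grasp_force: 30.2
```

Request:
{"api": "step_arm", "payload": {
  "dp": [
    [0,0,-0.04],
    [0,0,-0.08],
    [0,0,-0.12],
    [0,0,-0.12],
    [0,0,-0.1]
  ],
  "rotation": [
    [0,0,0],
    [0,0,0],
    [0,0,0],
    [0,0,0],
    [0,0,0]
  ]
}}

```text
time_s: 28.35
eef_pos: [424.9, -325.4, 301.8]
ee_rot: [0.001, 0.999, 0.048, 0.001]
force: [0.8, -0.6, -0.7]
gripper_width: 27.1
grasp_force: 29.6
```

Run:
```python
from h import *
tdn()
plan([([520,92,280],1.671,10)])
```

```text
28.35 [ 424.9 -325.4  301.8] x [0.995 0.097 0.002] z [ 0.002 -0.001 -1.   ] q [ 0.65  0.2  -0.09  1.81  0.02  1.13 -0.92] F [ 0.8 -0.6 -0.7] w 27.081072440158543 29.649472385644913
[[0.034, -0.102, 0.005], [0.049, -0.095, 0.006], [0.064, -0.086, 0.005], [0.076, -0.075, 0.005], [0.087, -0.062, 0.006]] [[0.0, -0.0, -0.079], [0.0, -0.0, -0.079], [0.0, -0.0, -0.079], [0.0, -0.0, -0.079], [0.0, -0.0, -0.079]]
[[0.096, -0.047, 0.005], [0.102, -0.032, 0.006], [0.106, -0.015, 0.005], [0.107, 0.001, 0.005], [0.106, 0.019, 0.006]] [[0.0, -0.0, -0.079], [0.0, -0.0, -0.079], [0.0, -0.0, -0.079], [0.0, -0.0, -0.079], [0.0, -0.0, -0.079]]
```

Request:
{"api": "step_arm", "payload": {
  "dp": [
    [0.034,-0.102,0.005],
    [0.049,-0.095,0.006],
    [0.064,-0.086,0.005],
    [0.076,-0.075,0.005],
    [0.087,-0.062,0.006]
  ],
  "rotation": [
    [0,0,-0.079],
    [0,0,-0.079],
    [0,0,-0.079],
    [0,0,-0.079],
    [0,0,-0.079]
  ]
}}

```text
time_s: 28.98
eef_pos: [472.3, -115.2, 288.9]
ee_rot: [0.0, 0.902, 0.431, 0.0]
force: [0.6, -0.3, -0.9]
gripper_width: 27.0
grasp_force: 29.7
```

Request:
{"api": "step_arm", "payload": {
  "dp": [
    [0.096,-0.047,0.005],
    [0.102,-0.032,0.006],
    [0.106,-0.015,0.005],
    [0.107,0.001,0.005],
    [0.106,0.019,0.006]
  ],
  "rotation": [
    [0,0,-0.079],
    [0,0,-0.079],
    [0,0,-0.079],
    [0,0,-0.079],
    [0,0,-0.079]
  ]
}}

```text
time_s: 29.6
eef_pos: [520.2, 93.3, 278.1]
ee_rot: [0.001, 0.667, 0.745, -0.0]
force: [1.3, -0.2, -0.3]
gripper_width: 27.2
grasp_force: 29.7
```

Request:
{"api": "step_arm", "payload": {
  "dp": [
    [0,0,0],
    [0,0,0],
    [0,0,0],
    [0,0,0]
  ],
  "rotation": [
    [0,0,0],
    [0,0,0],
    [0,0,0],
    [0,0,0]
  ]
}}

```text
time_s: 30.1
eef_pos: [520.2, 91.0, 277.6]
ee_rot: [0.0, 0.669, 0.743, -0.0]
force: [0.0, 0.0, -1.1]
gripper_width: 26.8
grasp_force: 29.7
```

Run:
```python
from h import *
p,r=avg(5);m=r.as_matrix();print(p,m[:,0].round(3),m[:,2].round(4))
f=grab("wrist");cv2.imwrite("pics/w10.png",f["frame"][:,:,::-1])
H,S,V=[f["hsv"][...,i].astype(int) for i in range(3)]
k=(H>5)&(H<20)&(S>90)&(V>60)
for c,a,mm in blobs(k,300):
    x,y,w,h=cv2.boundingRect(mm.astype(np.uint8)); print(c.round(1),a,(x,y,w,h))
print(f["frame"][312:340:2,322].tolist())
b=f["frame"][:,322].astype(int); print([(i,b[i].tolist()) for i in range(196,272,3)])
```

```text
std [0.01 0.25 0.03]
[520.16971187  91.60228984 277.50767163] [-0.105  0.994 -0.   ] [ 1.e-04 -3.e-04 -1.e+00]
[324.1 133.3] 901 (307, 116, 34, 35)
[320.6 301. ] 5268 (277, 253, 82, 123)
[242.4 284.8] 343 (234, 273, 21, 31)
[[171, 130, 78], [168, 127, 77], [173, 131, 79], [185, 140, 84], [200, 152, 92], [212, 160, 96], [214, 162, 97], [211, 159, 95], [209, 157, 87], [225, 163, 18], [225, 163, 14], [225, 162, 14], [224, 162, 12], [225, 161, 10]]
[(196, [81, 80, 86]), (199, [83, 82, 87]), (202, [82, 81, 87]), (205, [81, 81, 86]), (208, [82, 82, 87]), (211, [82, 82, 87]), (214, [92, 95, 100]), (217, [72, 77, 84]), (220, [105, 102, 101]), (223, [108, 104, 103]), (226, [108, 104, 102]), (229, [108, 104, 103]), (232, [109, 104, 103]), (235, [134, 130, 128]), (238, [118, 121, 122]), (241, [118, 120, 121]), (244, [121, 123, 123]), (247, [120, 122, 123]), (250, [120, 122, 122]), (253, [96, 76, 56]), (256, [102, 81, 58]), (259, [102, 81, 57]), (262, [92, 74, 54]), (265, [92, 73, 54]), (268, [120, 94, 63]), (271, [179, 138, 86])]
```

Request:
{"api": "step_arm", "payload": {
  "dp": [
    [0.001,0,0.1],
    [0,0,0.12],
    [0,0,0.09],
    [0,0,0.03],
    [0,0,0]
  ],
  "rotation": [
    [0,0,0],
    [0,0,0],
    [0,0,0],
    [0,0,0],
    [0,0,0]
  ]
}}

```text
time_s: 31.02
eef_pos: [520.2, 92.7, 141.4]
ee_rot: [-0.0, 0.669, 0.744, -0.0]
force: [0.0, 0.8, -0.5]
gripper_width: 27.0
grasp_force: 29.7
```

Run:
```python
from h import *
p,r=avg(6);print(p);tdn()
```

```text
std [0.18 0.09 0.24]
[521.1413789   92.83502052 142.82626872]
31.325 [520.9  92.7 142.7] x [-0.106  0.994 -0.   ] z [ 0.002  0.    -1.   ] q [ 0.16  0.41 -0.51  1.97  0.27  0.82 -0.39] F [-0.2 -0.2 -0.5] w 27.26880091629778 29.74417805671692
```

Request:
{"api": "step_arm", "payload": {
  "dp": [
    [-0.001,-0.002,0],
    [0,0,0.008],
    [0,0,0.01],
    [0,0,0]
  ],
  "rotation": [
    [0,0,0],
    [0,0,0],
    [0,0,0],
    [0,0,0]
  ]
}}

```text
time_s: 31.82
eef_pos: [519.0, 92.0, 133.7]
ee_rot: [-0.0, 0.669, 0.744, -0.0]
force: [-0.4, 0.7, -0.4]
gripper_width: 27.4
grasp_force: 29.7
```

Run:
```python
from h import *
p,r=avg(4);print(p);tdn()
```

```text
std [0.09 0.03 0.12]
[519.33470693  92.08842956 134.10145011]
32.025 [519.4  92.1 134.2] x [-0.106  0.994 -0.   ] z [ 0. -0. -1.] q [ 0.16  0.42 -0.51  1.98  0.28  0.81 -0.4 ] F [-0.5 -0.3 -0.7] w 26.790875073054284 29.744063168764114
```

Request:
{"api": "step_arm", "payload": {
  "dp": [
    [0,0,0.014],
    [0,0,0.014],
    [0,0,0.01],
    [0,0,0]
  ],
  "rotation": [
    [0,0,0],
    [0,0,0],
    [0,0,0],
    [0,0,0]
  ]
}}

```text
time_s: 32.52
eef_pos: [519.1, 92.0, 118.5]
ee_rot: [-0.0, 0.669, 0.744, -0.0]
force: [-0.0, 0.3, 0.7]
gripper_width: 27.1
grasp_force: 29.7
```

Request:
{"api": "step_arm", "payload": {
  "dp": [
    [0,0,0],
    [0,0,0.003],
    [0,0,0]
  ],
  "rotation": [
    [0,0,0],
    [0,0,0],
    [0,0,0]
  ]
}}

```text
time_s: 32.9
eef_pos: [519.4, 92.1, 117.9]
ee_rot: [0.0, 0.669, 0.744, 0.0]
force: [0.4, -0.1, -0.5]
gripper_width: 27.3
grasp_force: 29.7
```

Request:
{"api": "step_arm", "payload": {
  "dp": [
    [0,0,0],
    [0,0,0],
    [0,0,0],
    [0,0,-0.04],
    [0,0,-0.11]
  ],
  "rotation": [
    [0,0,0],
    [0,0,0],
    [0,0,0],
    [0,0,0],
    [0,0,0]
  ],
  "hand": 0.43
}}

```text
time_s: 33.52
eef_pos: [518.1, 91.7, 177.6]
ee_rot: [-0.001, 0.669, 0.744, -0.002]
force: [1.7, 0.0, 0.8]
gripper_width: 36.3
grasp_force: 0.0
```

Request:
{"api": "step_arm", "payload": {
  "dp": [
    [0,0,-0.12],
    [0,0,-0.12],
    [0.1,0,0],
    [0,0,0],
    [0,0,0]
  ],
  "rotation": [
    [0,0,0],
    [0,0,0],
    [0,0,0],
    [0,0,0],
    [0,0,0]
  ]
}}

```text
time_s: 34.15
eef_pos: [515.0, 131.6, 274.3]
ee_rot: [0.0, 0.668, 0.744, -0.0]
force: [0.5, 0.2, -0.2]
gripper_width: 36.6
grasp_force: 0.0
```

Run:
```python
from h import *
p,r=avg(5);m=r.as_matrix();print(p,m[:,2].round(3));tdn()
f=grab("wrist");T=np.eye(4);T[:3,:3]=m;T[:3,3]=p;f["T"]=T@f["mount"]
g=grab("top")
cv2.imwrite("pics/f11.png",np.hstack([f["frame"][40:340,180:480,::-1],cv2.resize(g["frame"][150:270,235:475,::-1],(500,250),interpolation=cv2.INTER_CUBIC)[:, :].copy() if 0 else cv2.copyMakeBorder(cv2.resize(g["frame"][150:270,235:475,::-1],(500,250),interpolation=cv2.INTER_CUBIC),0,50,0,0,cv2.BORDER_CONSTANT)]))
for n,f in(("wrist",f),("top",g)):
    H,S,V=[f["hsv"][...,i].astype(int) for i in range(3)]
    for nm,k in(("cork",(H>5)&(H<20)&(S>90)&(V>70)),("red",((H<5)|(H>174))&(S>150))):
        for c,a,mm in blobs(k,40):
            x,y,w,h=cv2.boundingRect(mm.astype(np.uint8))
            if n=="top" or a>300: print(n,nm,c.round(1),a,(x,y,w,h),plane(f,c,69)[0].round(1))
H,S,V=[g["hsv"][...,i].astype(int) for i in range(3)]
for c,a,mm in blobs((H>5)&(H<25)&(S>150),300): print("tray",c.round(1),a,rect(g,mm,20))
```

```text
std [0.04 0.12 0.15]
[515.15648089 130.88796158 273.70935011] [-0.    -0.001 -1.   ]
34.4 [515.2 131.  273.6] x [-0.105  0.995 -0.   ] z [-0.001 -0.    -1.   ] q [ 0.17  0.25 -0.58  1.84  0.16  1.09 -0.37] F [0.6 0.1 0.3] w 36.938548137842396 0.0
wrist cork [325.2 180.8] 879 (309, 164, 33, 34) [516.4 138.8  69. ]
wrist cork [322.8 230.9] 827 (308, 214, 31, 34) [519.2  93.9  69. ]
wrist cork [313.6 325.8] 1784 (266, 306, 91, 67) [520.6  -4.2  69. ]
wrist red [323.2 128.5] 934 (306, 111, 35, 36) [510.3 181.2  69. ]
top cork [424.5 141.8] 69 (419, 135, 11, 12) [ 727.2 -249.3   69. ]
top cork [373.3 218.9] 2488 (343, 194, 63, 50) [ 501.1 -102.6   69. ]
tray [374.9 219.7] 2192 ((507.69683837890625, -110.03754425048828), (131.08572387695312, 166.9625244140625), 5.775772571563721)
```

View pics/f11.png

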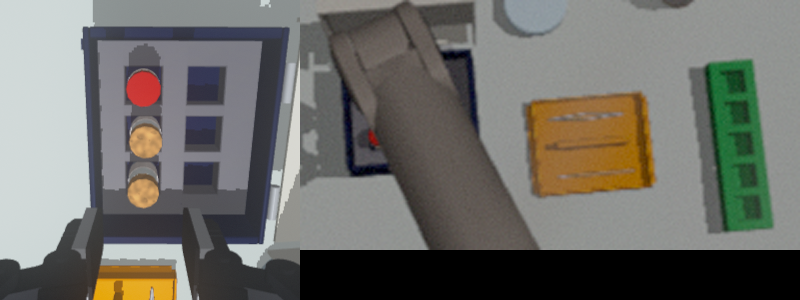

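Both corks sit in the left column of the case under the red vial, the rack is empty and the tray hasn't moved. Now the tray goes back.

Run:
```python
from h import *
plan([([511,-109.5,210],1.673,5)])
```

```text
[[-0.12, -0.015, 0.032], [-0.119, -0.014, 0.032], [-0.12, -0.015, 0.032], [-0.119, -0.015, 0.031], [-0.12, -0.015, 0.032]] [[-0.0, 0.0, 0.0], [-0.0, 0.0, 0.0], [-0.0, 0.0, 0.0], [-0.0, 0.0, 0.0], [-0.0, 0.0, 0.0]]
```

Request:
{"api": "step_arm", "payload": {
  "dp": [
    [-0.12,-0.015,0.032],
    [-0.119,-0.014,0.032],
    [-0.12,-0.015,0.032],
    [-0.119,-0.015,0.031],
    [-0.12,-0.015,0.032]
  ],
  "rotation": [
    [0,0,0],
    [0,0,0],
    [0,0,0],
    [0,0,0],
    [0,0,0]
  ],
  "hand": 0.35
}}

```text
time_s: 35.12
eef_pos: [511.0, -110.9, 210.0]
ee_rot: [0.0, 0.669, 0.744, 0.0]
force: [1.2, -0.7, 1.0]
gripper_width: 29.8
grasp_force: 0.0
```

Request:
{"api": "step_arm", "payload": {
  "dp": [
    [0,0,0],
    [0,0,0],
    [0,0,0]
  ],
  "rotation": [
    [0,0,0],
    [0,0,0],
    [0,0,0]
  ]
}}

```text
time_s: 35.5
eef_pos: [511.5, -107.5, 210.7]
ee_rot: [0.0, 0.668, 0.744, 0.0]
force: [0.5, -0.0, 1.4]
gripper_width: 29.7
grasp_force: 0.0
```

Run:
```python
from h import *
p,r=avg(5);m=r.as_matrix();print(p,m[:,0].round(4))
g=grab("side");H,S,V=[g["hsv"][...,i].astype(int) for i in range(3)]
f=grab("wrist");T=np.eye(4);T[:3,:3]=m;T[:3,3]=p;f["T"]=T@f["mount"]
H,S,V=[f["hsv"][...,i].astype(int) for i in range(3)]
o=((H>5)&(H<25)&(S>150)).astype(np.uint8)
print("rib px",[ (np.where((V[r,250:400]<150))[0]+250).tolist()[:12] for r in (150,190,220)])
print("pred rib",proj(f,[[511-.104*50,-109.5+50,32],[511,-109.5,32]]))
b=max(blobs(o,500),key=lambda b:b[1]);print(b[0],b[1],cv2.boundingRect(b[2].astype(np.uint8)))
plan([([511,-109.5,110],1.673,2),([511,-109.5,83.5],1.673,2)])
```

```text
std [0.1  0.31 0.08]
[ 511.3345026  -107.98461715  210.5876735 ] [-1.080e-01  9.942e-01 -1.000e-04]
rib px [[268, 269, 270, 271, 316, 317, 327, 328, 329, 368, 369, 370], [269, 273, 274, 316, 317, 327, 328, 329, 364, 365, 366, 367], [270, 271, 274, 275, 276, 316, 317, 327, 328, 365, 366, 367]]
pred rib [[322.05165053 134.52322962]
 [321.80094787 200.8366731 ]]
[320.97183249 174.57378392] 28082 (231, 86, 183, 198)
[[-0.001, -0.0, 0.126], [-0.001, -0.001, 0.125], [0.0, 0.0, 0.033], [0.0, 0.0, 0.033]] [[0.0, 0.0, 0.001], [0.0, 0.0, 0.001], [0.0, 0.0, 0.0], [0.0, 0.0, 0.0]]
```

Request:
{"api": "step_arm", "payload": {
  "dp": [
    [-0.001,0,0.126],
    [-0.001,0,0.125],
    [0,0,0.033],
    [0,0,0.033],
    [0,0,0]
  ],
  "rotation": [
    [0,0,0.001],
    [0,0,0.001],
    [0,0,0],
    [0,0,0],
    [0,0,0]
  ]
}}

```text
time_s: 36.48
eef_pos: [511.6, -110.0, 83.9]
ee_rot: [0.0, 0.67, 0.742, 0.0]
force: [0.4, 0.4, -0.2]
gripper_width: 29.8
grasp_force: 0.0
```

Request:
{"api": "step_arm", "payload": {
  "dp": [
    [0,0,0],
    [0,0,0]
  ],
  "rotation": [
    [0,0,0],
    [0,0,0]
  ]
}}

```text
time_s: 36.72
eef_pos: [511.9, -110.2, 84.6]
ee_rot: [0.001, 0.67, 0.742, 0.0]
force: [-0.2, 0.4, 0.0]
gripper_width: 30.0
grasp_force: 0.0
```

Run:
```python
from h import *
p,r=avg(5);print(p);tdn()
```

```text
std [0.16 0.02 0.22]
[ 511.4740364  -110.06394633   84.0451524 ]
36.975 [ 511.3 -110.    83.7] x [-0.102  0.995 -0.   ] z [ 0.001 -0.    -1.   ] q [ 0.45  0.48 -0.39  2.02  0.27  0.69 -0.01] F [ 0.3 -0.8  0.8] w 29.88281095882487 0.0
```

Request:
{"api": "step_arm", "payload": {
  "dp": [
    [0,0,0],
    [0,0,0],
    [0,0,0],
    [0,0,0],
    [0,0,0]
  ],
  "rotation": [
    [0,0,0],
    [0,0,0],
    [0,0,0],
    [0,0,0],
    [0,0,0]
  ],
  "hand": 0,
  "newtons": 50
}}

```text
time_s: 37.6
eef_pos: [511.3, -110.0, 83.6]
ee_rot: [0.0, 0.67, 0.742, 0.0]
force: [-0.6, 0.5, 3.4]
gripper_width: 8.9
grasp_force: 51.4
```

Request:
{"api": "step_arm", "payload": {
  "dp": [
    [0,0,-0.05],
    [0,0,-0.1],
    [0,0,-0.14],
    [0,0,-0.14],
    [0,0,0]
  ],
  "rotation": [
    [0,0,0],
    [0,0,0],
    [0,0,0],
    [0,0,0],
    [0,0,0]
  ]
}}

```text
time_s: 38.22
eef_pos: [513.6, -110.1, 259.5]
ee_rot: [0.004, 0.67, 0.742, 0.002]
force: [0.1, -0.5, -2.5]
gripper_width: 9.1
grasp_force: 50.8
```

Run:
```python
from h import *
tdn()
plan([([547.2,140.7,250],1.673,7)])
```

```text
38.225 [ 513.6 -110.1  259.5] x [-0.102  0.995 -0.003] z [ 0.009 -0.002 -1.   ] q [ 0.53  0.24 -0.46  1.88  0.12  1.04  0.12] F [ 0.1 -0.5 -2.5] w 9.147531956672061 50.78147292137146
[[0.088, 0.021, 0.003], [0.088, 0.021, 0.004], [0.088, 0.021, 0.003], [0.088, 0.021, 0.003], [0.088, 0.021, 0.003]] [[0.001, 0.0, -0.0], [0.001, 0.0, -0.0], [0.001, 0.0, -0.0], [0.001, 0.0, -0.0], [0.001, 0.0, -0.0]]
[[0.087, 0.021, 0.003], [0.088, 0.021, 0.003]] [[0.001, 0.0, -0.0], [0.001, 0.0, -0.0]]
```

Request:
{"api": "step_arm", "payload": {
  "dp": [
    [0.05,0.012,0],
    [0.09,0.022,0],
    [0.1,0.025,0],
    [0.1,0.025,0],
    [0.1,0.025,0]
  ],
  "rotation": [
    [0,0,0],
    [0,0,0],
    [0,0,0],
    [0,0,0],
    [0,0,0]
  ]
}}

```text
time_s: 38.85
eef_pos: [535.4, 70.4, 253.1]
ee_rot: [-0.001, 0.67, 0.742, -0.002]
force: [-0.1, -0.6, -1.8]
gripper_width: 8.6
grasp_force: 50.7
```

Request:
{"api": "step_arm", "payload": {
  "dp": [
    [0.1,0.024,0],
    [0.075,0.018,0],
    [0,0,0],
    [0,0,0],
    [0,0,0]
  ],
  "rotation": [
    [0,0,0],
    [0,0,0],
    [0,0,0],
    [0,0,0],
    [0,0,0]
  ]
}}

```text
time_s: 39.48
eef_pos: [545.9, 139.2, 254.5]
ee_rot: [-0.0, 0.671, 0.741, -0.001]
force: [-0.1, -0.1, -1.9]
gripper_width: 9.0
grasp_force: 50.6
```

Run:
```python
from h import *
p,r=avg(5);m=r.as_matrix();print(p,m[:,0].round(3),m[:,2].round(4));tdn()
plan([([547.3,140.7,170],1.673,3)])
```

```text
std [0.06 0.34 0.22]
[546.14226279 139.84387057 255.1946481 ] [-0.1    0.995 -0.001] [-3.e-04 -7.e-04 -1.e+00]
39.725 [546.2 140.3 255.5] x [-0.101  0.995 -0.   ] z [ 0. -0. -1.] q [ 0.14  0.33 -0.58  1.79  0.2   1.08 -0.41] F [ 0.4 -0.1 -2.7] w 8.716434495999142 50.62860667705536
[[0.0, 0.001, 0.071], [0.001, 0.001, 0.071], [-0.0, 0.001, 0.072]] [[0.0, 0.0, -0.0], [0.0, 0.0, -0.0], [0.0, 0.0, -0.0]]
```

Request:
{"api": "step_arm", "payload": {
  "dp": [
    [0,0.001,0.071],
    [0,0.001,0.071],
    [0,0.001,0.06],
    [0,0,0],
    [0,0,0]
  ],
  "rotation": [
    [0,0,0],
    [0,0,0],
    [0,0,0],
    [0,0,0],
    [0,0,0]
  ]
}}

```text
time_s: 40.35
eef_pos: [548.0, 141.3, 175.7]
ee_rot: [0.0, 0.67, 0.742, 0.001]
force: [0.6, 0.4, -2.0]
gripper_width: 9.1
grasp_force: 50.5
```

Run:
```python
from h import *
p,r=avg(5);m=r.as_matrix();print(p,m[:,0].round(3),m[:,2].round(4));tdn()
```

```text
std [0.16 0.06 0.17]
[548.06686303 141.31620341 175.88557599] [-0.102  0.995  0.   ] [ 2.3e-03  4.0e-04 -1.0e+00]
40.6 [547.8 141.2 175.6] x [-0.102  0.995 -0.   ] z [ 0.002  0.    -1.   ] q [ 0.11  0.42 -0.55  1.86  0.27  0.93 -0.46] F [ 0.4  0.1 -2.1] w 9.029574914845538 50.548120737075806
```

Request:
{"api": "step_arm", "payload": {
  "dp": [
    [-0.001,-0.001,0.015],
    [0,0,0.012],
    [0,0,0.008],
    [0,0,0],
    [0,0,0]
  ],
  "rotation": [
    [0,0,0],
    [0,0,0],
    [0,0,0],
    [0,0,0],
    [0,0,0]
  ]
}}

```text
time_s: 41.22
eef_pos: [547.1, 140.7, 160.7]
ee_rot: [0.0, 0.67, 0.742, 0.0]
force: [-0.4, -0.9, -2.0]
gripper_width: 9.0
grasp_force: 50.6
```

Request:
{"api": "step_arm", "payload": {
  "dp": [
    [0,0,0.006],
    [0,0,0.005],
    [0,0,0],
    [0,0,0]
  ],
  "rotation": [
    [0,0,0],
    [0,0,0],
    [0,0,0],
    [0,0,0]
  ]
}}

```text
time_s: 41.72
eef_pos: [547.1, 140.6, 156.7]
ee_rot: [0.0, 0.67, 0.742, -0.0]
force: [-1.0, -0.9, 2.2]
gripper_width: 8.7
grasp_force: 51.5
```

Run:
```python
from h import *
p,r=avg(4);m=r.as_matrix();print(p,m[:,0].round(3),m[:,2].round(4));tdn()
```

```text
std [0.01 0.01 0.01]
[547.0469691  140.63346597 156.66161878] [-0.102  0.995 -0.   ] [ 3.e-04 -3.e-04 -1.e+00]
41.925 [547.1 140.6 156.6] x [-0.102  0.995 -0.   ] z [ 0. -0. -1.] q [ 0.1   0.45 -0.54  1.88  0.29  0.89 -0.48] F [-2.3 -1.   5.2] w 9.226882186053214 51.60809576511383
```

Request:
{"api": "step_arm", "payload": {
  "dp": [
    [0,0,0],
    [0,0,0],
    [0,0,0],
    [0,0,-0.03],
    [0,0,-0.08]
  ],
  "rotation": [
    [0,0,0],
    [0,0,0],
    [0,0,0],
    [0,0,0],
    [0,0,0]
  ],
  "hand": 0.35
}}

```text
time_s: 42.55
eef_pos: [546.1, 140.3, 199.9]
ee_rot: [-0.001, 0.67, 0.742, -0.001]
force: [-0.5, 0.5, 0.1]
gripper_width: 30.0
grasp_force: 0.0
```

Request:
{"api": "step_arm", "payload": {
  "dp": [
    [0,0,-0.14],
    [0,0,-0.14],
    [0,0,-0.14],
    [0,0,-0.13],
    [0,0,0]
  ],
  "rotation": [
    [0,0,0],
    [0,0,0],
    [0,0,0],
    [0,0,0],
    [0,0,0]
  ]
}}

```text
time_s: 43.18
eef_pos: [548.2, 142.0, 426.2]
ee_rot: [0.003, 0.67, 0.742, 0.004]
force: [-0.4, -0.4, -0.2]
gripper_width: 29.9
grasp_force: 0.0
```

Run:
```python
from h import *
p,r=avg(4);m=r.as_matrix();print(p);tdn()
f=grab("wrist");T=np.eye(4);T[:3,:3]=m;T[:3,3]=p;f["T"]=T@f["mount"]
H,S,V=[f["hsv"][...,i].astype(int) for i in range(3)]
o=(H>5)&(H<25)&(S>150);o[300:]=0
print("tray now",rect(f,o,93),max(b[1] for b in blobs(o)))
cv2.imwrite("pics/w12.png",f["frame"][:,:,::-1])
plan([([683.3,154.2,420],1.673),([683.3,154.2,328.5],1.673,3)])
```

```text
std [0.39 0.37 1.56]
[546.74642861 140.70545477 420.66747033]
43.375 [546.4 140.3 419. ] x [-0.102  0.995 -0.001] z [-0.002 -0.001 -1.   ] q [ 0.17  0.22 -0.6   1.56  0.12  1.41 -0.34] F [-0.3 -0.2 -0.3] w 29.818061038940822 0.0
tray now ((548.4430541992188, 141.92884826660156), (135.33314514160156, 166.97695922851562), 5.829124450683594) 14747
[[-0.0, 0.115, -0.001], [-0.0, 0.114, -0.002], [-0.0, 0.115, -0.001], [-0.0, 0.0, 0.076], [-0.0, 0.0, 0.076]] [[-0.0, 0.0, -0.0], [-0.0, 0.0, -0.0], [-0.0, 0.0, -0.0], [-0.0, 0.0, -0.0], [-0.0, 0.0, -0.0]]
[[-0.0, 0.001, 0.077]] [[-0.0, 0.0, -0.0]]
```

View pics/w12.png

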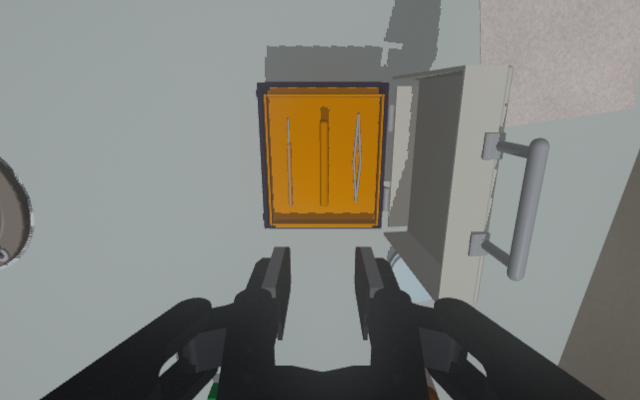

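The tray lies level in the case, with its rib centred at about (324,163). The open lid's bar is at about (527,210), matching my calculation, so I can close the lid.

Request:
{"api": "step_arm", "payload": {
  "dp": [
    [0,0.115,-0.001],
    [0,0.114,-0.002],
    [0,0.113,-0.001],
    [0,0,0.076],
    [0,0,0.076]
  ],
  "rotation": [
    [0,0,0],
    [0,0,0],
    [0,0,0],
    [0,0,0],
    [0,0,0]
  ]
}}

```text
time_s: 44.05
eef_pos: [683.2, 154.7, 358.0]
ee_rot: [-0.001, 0.67, 0.742, -0.001]
force: [-0.4, -0.5, -0.1]
gripper_width: 29.8
grasp_force: 0.0
```

Request:
{"api": "step_arm", "payload": {
  "dp": [
    [0,0,0.07],
    [0,0,0.005],
    [0,0,0]
  ],
  "rotation": [
    [0,0,0],
    [0,0,0],
    [0,0,0]
  ]
}}

```text
time_s: 44.42
eef_pos: [683.2, 154.7, 331.2]
ee_rot: [-0.0, 0.67, 0.742, 0.0]
force: [0.7, -0.0, 1.3]
gripper_width: 29.9
grasp_force: 0.0
```

Request:
{"api": "step_arm", "payload": {
  "dp": [
    [0,0,0],
    [0,0,0],
    [0,0,0],
    [0,0,0]
  ],
  "rotation": [
    [0,0,0],
    [0,0,0],
    [0,0,0],
    [0,0,0]
  ],
  "hand": 0,
  "newtons": 25
}}

```text
time_s: 44.92
eef_pos: [682.6, 154.9, 332.6]
ee_rot: [0.0, 0.67, 0.742, 0.0]
force: [-5.1, -0.8, 6.6]
gripper_width: 10.4
grasp_force: 25.0
```

Run:
```python
from h import *
tdn()
p,r=avg(4);print(p)
ex=np.array([np.cos(.1),np.sin(.1),0]);hz=np.array([0,0,1.])
h=np.array([424.5+199,127.2+20,0]) # hinge xy from the shut grip
d=(p[:2]-h[:2])@ex[:2];t0=np.arctan2(p[2]-54-78.5-.5,-d)-np.arctan2(34,200);print("theta",t0,np.hypot(d,p[2]-133))
a0=np.arctan2(34,200);q0=np.array([424.5,127.2,167.0])
W=[]
for t in np.linspace(t0,0,21)[1:]:
    W.append((q0+203*(-np.cos(a0+t)+np.cos(a0))*ex+203*(np.sin(a0+t)-np.sin(a0))*hz,1.673,1))
plan(W)
```

```text
44.925 [682.6 154.9 332.6] x [-0.102  0.995 -0.   ] z [ 0. -0. -1.] q [ 0.08  0.52 -0.57  1.35  0.28  1.35 -0.38] F [-5.1 -0.8  6.6] w 10.443112454125343 25.046639442443848
std [0.   0.01 0.02]
[682.58932492 154.83750716 332.58142128]
theta 1.6924013608046418 208.27801771787563
[[-0.004, -0.045, 0.002], [-0.0, -0.042, -0.007], [-0.0, -0.043, -0.003], [0.0, -0.043, 0.0], [0.0, -0.043, 0.004]] [[0.0, 0.0, 0.0], [0.0, 0.0, 0.0], [0.0, 0.0, 0.0], [0.0, 0.0, 0.0], [0.0, 0.0, 0.0]]
[[0.0, -0.042, 0.008], [0.0, -0.042, 0.011], [0.0, -0.04, 0.014], [0.0, -0.039, 0.018], [0.001, -0.038, 0.021]] [[0.0, 0.0, 0.0], [0.0, 0.0, 0.0], [0.0, 0.0, 0.0], [0.0, 0.0, 0.0], [0.0, 0.0, 0.0]]
[[-0.0, -0.035, 0.024], [-0.0, -0.033, 0.027], [-0.0, -0.031, 0.03], [-0.0, -0.028, 0.032], [-0.0, -0.026, 0.035]] [[0.0, 0.0, 0.0], [0.0, 0.0, 0.0], [0.0, 0.0, 0.0], [0.0, 0.0, 0.0], [0.0, 0.0, 0.0]]
[[-0.0, -0.022, 0.037], [0.0, -0.02, 0.038], [0.0, -0.015, 0.04], [0.0, -0.013, 0.041], [0.0, -0.009, 0.042]] [[0.0, 0.0, 0.0], [0.0, 0.0, 0.0], [0.0, 0.0, 0.0], [0.0, 0.0, 0.0], [0.0, 0.0, 0.0]]
```

Request:
{"api": "step_arm", "payload": {
  "dp": [
    [0,-0.043,-0.01],
    [0,-0.042,-0.007],
    [0,-0.043,-0.003],
    [0,-0.043,0],
    [0,-0.043,0.004]
  ],
  "rotation": [
    [0,0,0],
    [0,0,0],
    [0,0,0],
    [0,0,0],
    [0,0,0]
  ]
}}

```text
time_s: 45.75
eef_pos: [599.2, 146.3, 339.2]
ee_rot: [0.002, 0.67, 0.742, 0.003]
force: [1.1, 0.4, 2.6]
gripper_width: 10.1
grasp_force: 25.9
```

Request:
{"api": "step_arm", "payload": {
  "dp": [
    [0,-0.042,0.008],
    [0,-0.042,0.011],
    [0,-0.04,0.014],
    [0,-0.039,0.018],
    [0,-0.038,0.021]
  ],
  "rotation": [
    [0,0,0],
    [0,0,0],
    [0,0,0],
    [0,0,0],
    [0,0,0]
  ]
}}

```text
time_s: 46.38
eef_pos: [518.8, 138.1, 309.4]
ee_rot: [0.001, 0.67, 0.742, 0.002]
force: [0.8, 0.1, 0.4]
gripper_width: 10.4
grasp_force: 26.7
```

Request:
{"api": "step_arm", "payload": {
  "dp": [
    [0,-0.035,0.024],
    [0,-0.033,0.027],
    [0,-0.031,0.03],
    [0,-0.028,0.032],
    [0,-0.026,0.035]
  ],
  "rotation": [
    [0,0,0],
    [0,0,0],
    [0,0,0],
    [0,0,0],
    [0,0,0]
  ]
}}

```text
time_s: 47.0
eef_pos: [457.5, 131.8, 249.8]
ee_rot: [0.001, 0.67, 0.742, 0.001]
force: [0.3, -0.2, 1.0]
gripper_width: 9.9
grasp_force: 27.8
```

Request:
{"api": "step_arm", "payload": {
  "dp": [
    [0,-0.022,0.037],
    [0,-0.02,0.038],
    [0,-0.015,0.04],
    [0,-0.013,0.035],
    [0,0,0]
  ],
  "rotation": [
    [0,0,0],
    [0,0,0],
    [0,0,0],
    [0,0,0],
    [0,0,0]
  ]
}}

```text
time_s: 47.62
eef_pos: [429.4, 128.9, 188.7]
ee_rot: [-0.0, 0.67, 0.742, 0.0]
force: [1.7, 1.3, -0.5]
gripper_width: 9.6
grasp_force: 28.4
```

Run:
```python
from h import *
tdn()
```

```text
47.625 [429.4 128.9 188.7] x [-0.102  0.995  0.001] z [ 0.     0.001 -1.   ] q [ 0.18  0.21 -0.63  2.11  0.16  0.86 -0.44] F [ 1.7  1.3 -0.5] w 9.622991533768406 28.444537818431854
```

Request:
{"api": "step_arm", "payload": {
  "dp": [
    [0,-0.005,0.018],
    [0,-0.004,0.018],
    [0,-0.001,0.008],
    [0,0,0],
    [0,0,0]
  ],
  "rotation": [
    [0,0,0],
    [0,0,0],
    [0,0,0],
    [0,0,0],
    [0,0,0]
  ]
}}

```text
time_s: 48.25
eef_pos: [425.4, 128.5, 172.0]
ee_rot: [0.0, 0.67, 0.742, 0.0]
force: [0.5, 2.8, -0.9]
gripper_width: 9.9
grasp_force: 28.5
```

Request:
{"api": "step_arm", "payload": {
  "dp": [
    [0,0,0.003],
    [0,0,0],
    [0,0,0]
  ],
  "rotation": [
    [0,0,0],
    [0,0,0],
    [0,0,0]
  ]
}}

```text
time_s: 48.62
eef_pos: [425.2, 128.4, 170.7]
ee_rot: [-0.0, 0.67, 0.742, 0.0]
force: [-0.6, 3.3, 0.8]
gripper_width: 9.8
grasp_force: 28.5
```

Slightly further until contact, then I'll release.

Request:
{"api": "step_arm", "payload": {
  "dp": [
    [0,0,0.003],
    [0,0,0.003],
    [0,0,0],
    [0,0,0]
  ],
  "rotation": [
    [0,0,0],
    [0,0,0],
    [0,0,0],
    [0,0,0]
  ]
}}

```text
time_s: 49.12
eef_pos: [424.8, 128.4, 168.1]
ee_rot: [-0.0, 0.67, 0.742, -0.0]
force: [-2.2, 4.6, 1.5]
gripper_width: 9.8
grasp_force: 28.6
```

Request:
{"api": "step_arm", "payload": {
  "dp": [
    [0,0,0],
    [0,0,0],
    [0,0,0],
    [0,0,-0.03],
    [0,0,-0.1]
  ],
  "rotation": [
    [0,0,0],
    [0,0,0],
    [0,0,0],
    [0,0,0],
    [0,0,0]
  ],
  "hand": 0.35
}}

```text
time_s: 49.75
eef_pos: [424.0, 127.5, 219.9]
ee_rot: [-0.001, 0.67, 0.742, -0.002]
force: [1.1, -0.6, 0.7]
gripper_width: 30.2
grasp_force: 0.0
```

Request:
{"api": "step_arm", "payload": {
  "dp": [
    [-0.05,0,-0.13],
    [-0.1,0,-0.13],
    [-0.1,0,-0.1],
    [-0.1,0,0],
    [0,0,0]
  ],
  "rotation": [
    [0,0,0],
    [0,0,0],
    [0,0,0],
    [0,0,0],
    [0,0,0]
  ]
}}

```text
time_s: 50.38
eef_pos: [439.3, -12.5, 362.9]
ee_rot: [0.001, 0.673, 0.74, 0.0]
force: [-0.7, 1.3, -0.4]
gripper_width: 30.0
grasp_force: 0.0
```

Run:
```python
from h import *
p,r=avg(5);m=r.as_matrix();print(p);tdn()
f=grab("wrist");T=np.eye(4);T[:3,:3]=m;T[:3,3]=p;f["T"]=T@f["mount"]
g=grab("top");o=cv2.imread("pics/top0.png")[:,:,::-1].astype(int)
d=np.abs(cv2.GaussianBlur(g["frame"],(3,3),0).astype(int)-cv2.GaussianBlur(o.astype(np.uint8),(3,3),0)).sum(2)
print("lid/handle region diff vs start", [d[a:b,c:e].mean().round(1) for a,b,c,e in((165,235,250,325),(232,248,258,310),(135,170,330,365),(125,155,405,435),(200,240,150,205))])
for c,a,mm in blobs(d>60,60): print("changed",c.round(),a)
S=f["hsv"]
print("lid corners wanted px",proj(f,[[457.2,226.2,115.5],[474.6,37.2,115.5],[420,172,112.5],[429,81,112.5]]).round(0).tolist())
cv2.imwrite("pics/end.png",f["frame"][:,:,::-1])
```

```text
std [0.03 0.89 0.26]
[439.0580545   -8.66273534 362.05940489]
50.625 [439.1  -7.9 361.8] x [-0.104  0.995  0.   ] z [-0.  0. -1.] q [ 0.43 -0.02 -0.5   1.91 -0.01  1.25  0.04] F [-0.3  1.  -0.5] w 29.484805307571552 0.0
lid/handle region diff vs start [np.float64(19.2), np.float64(37.5), np.float64(14.0), np.float64(10.9), np.float64(15.0)]
changed [359. 281.] 8999
changed [272. 232.] 479
changed [447. 234.] 142
changed [198. 311.] 7214
changed [451. 249.] 108
changed [594. 349.] 7923
changed [432. 302.] 2984
changed [274. 358.] 4137
changed [353. 390.] 151
changed [331. 395.] 139
changed [474. 397.] 186
lid corners wanted px [[378.0, -120.0], [366.0, 134.0], [322.0, -42.0], [321.0, 78.0]]
```

Request:
{"api": "step_arm", "payload": {
  "dp": [
    [-0.14,0,0],
    [-0.14,0,0],
    [-0.14,0,0],
    [-0.14,0,0],
    [-0.14,0,0]
  ],
  "rotation": [
    [0,0,0],
    [0,0,0],
    [0,0,0],
    [0,0,0],
    [0,0,0]
  ]
}}

```text
time_s: 51.35
eef_pos: [468.3, -288.8, 361.7]
ee_rot: [0.0, 0.67, 0.743, 0.0]
force: [-0.0, 0.4, -0.0]
gripper_width: 30.3
grasp_force: 0.0
```

Request:
{"api": "step_arm", "payload": {
  "dp": [
    [-0.14,0,0],
    [-0.14,0,0],
    [-0.14,0,0],
    [0,0,0],
    [0,0,0]
  ],
  "rotation": [
    [0,0,0],
    [0,0,0],
    [0,0,0],
    [0,0,0],
    [0,0,0]
  ]
}}

```text
time_s: 51.98
eef_pos: [485.6, -453.9, 361.1]
ee_rot: [-0.001, 0.67, 0.743, 0.001]
force: [-0.7, -0.1, -0.0]
gripper_width: 29.7
grasp_force: 0.0
```

Run:
```python
from h import *
tdn()
for n in("top","side"):
    g=grab(n);b=lambda x:cv2.GaussianBlur(x,(3,3),0).astype(int)
    d=np.abs(b(g["frame"])-b(cv2.imread(f"pics/{n}0.png")[:,:,::-1])).sum(2)
    print(n,[(c.round().tolist(),int(a),cv2.boundingRect(m.astype(np.uint8))) for c,a,m in blobs(d>60,15)])
```

```text
51.975 [ 485.6 -453.9  361.1] x [-0.103  0.995  0.002] z [-0.     0.002 -1.   ] q [ 0.81  0.4  -0.17  1.41  0.07  1.34  0.74] F [-0.7 -0.1 -0. ] w 29.725310081732854 0.0
top [([596.0, 170.0], 166, (589, 161, 16, 19)), ([559.0, 308.0], 24359, (361, 160, 279, 240)), ([344.0, 301.0], 14648, (197, 211, 303, 166)), ([449.0, 233.0], 112, (443, 228, 13, 11)), ([440.0, 232.0], 16, (438, 231, 4, 4)), ([451.0, 249.0], 108, (445, 244, 13, 10)), ([442.0, 250.0], 26, (440, 246, 4, 9)), ([224.0, 389.0], 175, (215, 376, 22, 24)), ([333.0, 394.0], 43, (328, 390, 12, 10))]
side [([453.0, 34.0], 2222, (427, 0, 51, 75)), ([540.0, 41.0], 2449, (517, 0, 53, 97)), ([615.0, 18.0], 509, (604, 0, 23, 37)), ([610.0, 11.0], 69, (607, 7, 9, 11)), ([544.0, 33.0], 29, (538, 32, 12, 3)), ([600.0, 58.0], 128, (593, 52, 15, 12)), ([589.0, 121.0], 280, (582, 98, 15, 43)), ([576.0, 172.0], 400, (556, 150, 31, 45)), ([633.0, 177.0], 115, (628, 155, 12, 41)), ([415.0, 164.0], 154, (410, 156, 12, 17)), ([429.0, 168.0], 159, (423, 160, 13, 17)), ([426.0, 288.0], 16399, (346, 176, 151, 224)), ([540.0, 231.0], 268, (532, 198, 22, 68)), ([564.0, 201.0], 54, (555, 198, 18, 7)), ([579.0, 241.0], 511, (560, 209, 29, 53)), ([592.0, 219.0], 52, (589, 210, 8, 18)), ([631.0, 294.0], 105, (622, 290, 18, 8)), ([583.0, 377.0], 16, (581, 375, 5, 5)), ([580.0, 394.0], 43, (577, 389, 7, 11))]
```

The side view shows no change around the lid, case or bystanders compared with the start. The only things missing are the corks from the rack.

```bash
python3 -c "
from bench import manip
print(manip.hand_in())"
```

```text
the job is handed in; nothing more can be done
None
```

The job is handed in: both cork-topped vials are in the case, the tray is back in level, the lid is shut, and the last camera check showed nothing else moved (the first vial tipped in the grip on its first try and I re-seated it).

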